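Chock the flasks back up the drainboard

ROBOT

A 6-joint arm with a two-finger parallel gripper is mounted at the origin on the work surface. World frame = base frame: x ahead of the robot, y to its left, z up, the work surface at z = 0. Lengths are in mm, angles in degrees, forces in N, time in s.
With the tool pointing down it reaches from about 350 to 850 mm from the base axis. Payload 8.1 kg.
Tool frame: the origin (TCP) lies on the centre line of the jaws, within the pads' length; the fingertips stand 8 mm ahead of it and the grasp point (between the pads) lies 11 mm behind it; x points along the fingers, z is the direction in which the jaws open and shut, and the axes are right-handed (so a half turn about x gives the same grasp; the last joint's range is limited). The gripper opens to 85 mm and grips with 20 to 120 N. Pads are 22 mm wide; open, the fingers measure 114 mm over their backs; the gripper's body (76 mm by 85 mm) begins 54 mm behind the grasp point. The pads swing forward as they close: fully open they stand 13 mm farther back than shut.
Start: joints at [-78.518, 7.471, 85.268, -0, 87.261, -4.893], TCP at [169.175, -575.66, 200.292] pointing down, gripper open.
Joint ranges: [-169.43, 169.43], [-51.17, 129.36], [1.28, 143.12], [-76.62, 256.62], [0, 156.53], [-152.29, 152.29]. Speed limits (degrees/s): [136.94, 136.94, 159.86, 180, 180, 180].

INTERFACE

Orientations are given as [roll, pitch, yaw] about the fixed x, y, z axes, in that order (R = Rz(yaw) Ry(pitch) Rx(roll)).
In Python, from bench import r, vision, order gives the robot as it stands. The module is installed in compiled form; this text tells all that it offers.
- The arm moves only by the shell command python3 -m jog 'ROWS' [FORCE]. ROWS is JSON, a list of rows, each a list of 3 entries, a list of its own where there are three numbers: the shift along the world's x, y, z in m, then the turn, a rotation vector about the world's x, y, z in rad, then the opening, from -1 (shut) to 1 (fully open). A call has 1 to 5 rows; each row is the pose to reach, as a shift and turn from the pose commanded when the call began; what a row does not reach only later rows make up. A row lasts 1/12 s, in which the tool goes at most 41.7 mm and 7.16 degrees, less where a joint would pass 70% of its speed; a pose out of reach is approached as far as the arm can. A call with a gripper value outside its range is refused whole. The fingers move at their own pace and stop on an object; FORCE is the grip in N (left out, the last holds). Time passes only in rows, so rows that repeat a pose let the fingers close. It gives the time, the measured TCP pose, the force and the opening at its end, in the units of the state.
- r.sense(): the state, without advancing time (a new reading comes with each control period).
- vision.snapshot(name): name is "scene" or "top" or "wrist"; returns the picture (384x512x3 uint8, red, green, blue); there is no depth.
- vision.camera_model(name): a dict with "fov_y" (degrees; the focal length in pixels is half the picture's height over the tangent of half this angle, whatever the lens; pixels are square), "cx", "cy" (the principal point, pixels), "world_to_cam" (4x4, takes a point from world to camera coordinates). Camera axes: x right, y down, z forward; pixel columns grow to the right and rows downward; lengths in mm; the calibration is good to about 2 mm. A picture is of the moment at which its call begins: read the wrist's pose just before it. camera_model takes no time and is no camera call; for the wrist camera it gives the pose at the moment of the call.
- order.hand_in(): hands the job in, once; it reports no verdict.
The state is a dict: "time": time; "joint_pos": joint angles; "qd": joint speeds; "joint_efforts": joint torques, N m; "tool_pos": TCP position; "tcp_rot": TCP orientation; "ft_force": force on the tool from outside, world axes, zero at the start; "wrist_torque": the same for the moment, N m; "finger_gap": finger opening in mm.
Only numpy, scipy, OpenCV 4.12 (cv2) and the standard library are available. Lean on these libraries where they do the work, as an engineer would, in place of code of your own. Each camera call takes 0.05 s, during which the arm holds its last target.

TASK

Three rinsed flasks have rolled down the drainboard and block its drain channel. Using the rubber wedge chock, nose first under the lowest flask, roll all three back up the slope without lifting them, until they lie side by side firmly against the row stop at the top; keep pressing for a moment, firmly but not so hard that the flasks ride up, and let go only when the chock, flat on the deck, holds the row there. Leave everything else on the counter where it is.

Things in the scene. Friction and masses are not known exactly. Their poses are not given: they have to be found in the camera images.
- drainboard: fixed steel drainboard, 268 mm wide (its x), 460 mm long (its y). Origin on the counter under its middle; +y points uphill, z up. From low to high: level ledge y -225 to -105 mm, top at z 20 mm; drain channel y -105 to -77 mm, 14 mm deep; smooth deck, rising at 4 degrees from y -77, z 20 mm to y +234, z 42 mm. Side rims at x -132 and +132 mm stand 6 mm over deck and ledge
- deck_low (a point): middle of the deck's lower edge, at the channel (board x 0, y -77, z 20 mm); axes as the board's. Lifting the lowest flask out of the channel and rolling the three up takes 1 to 4 N, with short knocks; once the highest is on the row stop the push stays and grows by some 3 N per mm, and from about 12 N on the lower flasks start to ride up. Rubber grips the deck, the flasks are slick
- deck_top (a point): middle of the deck's upper end (board x 0, y +234, z 42 mm); axes as the board's. Before it stands the row stop: upright steel plate, 230 mm wide, 50 mm tall, square to the deck, clamped by two wing nuts in slots. It is set by hand: its face lies anywhere from y +165 to +211 mm, not reported; feel (or see) where it is. It does not give way
- flask_low_mid (a point): steel flask lying across the slope: cylinder 60 mm in diameter, 195 mm long with its black cap (straight part 155 mm), about 0.45 kg. Point on its axis, 17 mm from the middle of the straight part towards the cap; x runs along the flask to the cap, y and z turn as it rolls. The lowest: dropped 3.5 mm into the drain channel
- flask_mid_mid (a point): steel flask lying across the slope: cylinder 60 mm in diameter, 195 mm long with its black cap (straight part 155 mm), about 0.45 kg. Point on its axis, 17 mm from the middle of the straight part towards the cap; x runs along the flask to the cap, y and z turn as it rolls. The middle one, leaning on the lowest
- flask_top_mid (a point): steel flask lying across the slope: cylinder 60 mm in diameter, 195 mm long with its black cap (straight part 155 mm), about 0.45 kg. Point on its axis, 17 mm from the middle of the straight part towards the cap; x runs along the flask to the cap, y and z turn as it rolls. The highest, leaning on the middle one
- chock_mid (a point): black rubber chock, a wedge 70 mm long (its x), 40 mm wide (its y, flat sides), 48 mm tall, 0.22 kg, on the counter right of the board. Point at mid length and width, 24 mm above the base; +x points to the nose, z up. Top flat from x -33 to +7 mm, then a face falls at 58 degrees to a 4 mm high nose at x +35. Pushed under a flask on the deck, this point is 54 mm from the flask's axis
- chock: the same chock; origin at the middle of its base, axes the same
- tamp_pad: flat rectangular rubber tamping pad, 90 x 60 x 28 mm, no slanted face (not the chock). Bystander: leave it where it is. Origin at the middle of its base
- milk_jug: steel milk jug with a loop handle, 75 mm wide, 95 mm tall. Bystander: leave it where it is. Origin at the middle of its base
- jigger: steel double-cone measure, 42 mm wide, 78 mm tall, standing on a far corner of the drainboard's ledge (towards the board's +x and -y). Bystander: leave it where it is. Origin at the middle of its base
- iced_cup_a: empty clear takeaway cup with a cardboard sleeve and a lid, 94 mm wide, 126 mm tall. Bystander: leave it where it is. Origin at the middle of its base
- iced_cup_b: the same kind of cup. Bystander: leave it where it is. Origin at the middle of its base
- lid_stack: stack of clear cup lids, 94 mm wide, 47 mm tall. Bystander: leave it where it is. Origin at the middle of its base
- portafilter: espresso portafilter lying flat, 68 mm round basket, handle 180 mm long towards its -x. Bystander: leave it where it is. Origin at the middle of its base
Mind the look-alikes: they are no part of the job. Leave any red look-alike of the chock alone. What is shaped like the part that bears flask_mid_mid but purple is not meant.

How it is judged:
By the outcome, as a careful person would: the job done as asked, in the order asked, and still so for the second after the job is handed in, with the robot touching nothing.
It also fails if it takes over 51 s, if anything falls off the work surface, if the arm or the gripper's body presses on something with over 40 N, if the wrist force passes 120 N, or if a joint passes its speed limit or range.

## Working session

There is one attempt and no reset: what is moved stays moved. The work goes in short steps, Python scripts to look and compute and a shell command to move; the robot and the scene stay as the last step left them, time stands still between calls to the robot, and variables do not carry over. Pictures are saved under pics/ and viewed, and the job is handed in when it is done.

```bash
mkdir -p pics; ls; cat > h.py <<'E'
import numpy as np, cv2
from bench import r, vision, order
def snap(name,fn):
    im=vision.snapshot(name); cv2.imwrite('pics/'+fn,im[:,:,::-1]); return im
def ray(m,u,v):
    f=192/np.tan(np.radians(m['fov_y'])/2)
    T=np.array(m['world_to_cam']); R=T[:3,:3]; t=T[:3,3]
    d=R.T@np.array([(u-m['cx'])/f,(v-m['cy'])/f,1]); return -R.T@t, d
def onz(m,u,v,z):
    c,d=ray(m,u,v); return c+d*(z-c[2])/d[2]
def proj(m,p):
    f=192/np.tan(np.radians(m['fov_y'])/2)
    T=np.array(m['world_to_cam']); q=T[:3,:3]@np.array(p)+T[:3,3]
    return np.array([m['cx']+f*q[0]/q[2], m['cy']+f*q[1]/q[2]])
E
python3 - <<'E'
from h import *
print(r.sense())
for n in ['scene','top','wrist']:
    snap(n,n+'0.png'); print(n,vision.camera_model(n))
E
```

```text
pics
{'time': 0.0, 'joint_pos': array([-7.85163009e+01,  7.51563775e+00,  8.53297230e+01,  4.80272157e-04,
        8.72617645e+01, -4.89222716e+00]), 'qd': array([-0.08251881, -0.01347013, -0.00686141,  0.00916618,  0.1013182 ,
       -0.02369428]), 'joint_efforts': array([ 1.62319713e-03, -5.69383693e+01, -5.00551951e+01,  4.84117186e-05,
        1.47415360e-02,  5.82751136e-05]), 'tool_pos': array([ 169.07371899, -575.04787758,  199.23471647]), 'tcp_rot': array([174.85121822,  89.89287369, 101.22712108]), 'ft_force': array([ 1.0235984 ,  0.99701052, -0.44896586]), 'wrist_torque': array([-0.05401607, -0.01107588, -0.03010419]), 'finger_gap': 85.1045382796982}
scene {'fov_y': 55.25211605690502, 'cx': 260.64164770555044, 'cy': 186.4115227248427, 'world_to_cam': array([[ 7.76637488e-01,  6.29780622e-01,  1.45113774e-02,
        -4.19378509e+02],
       [ 5.05646944e-01, -6.09487735e-01, -6.10611062e-01,
        -2.15067648e+02],
       [-3.75706508e-01,  4.81561075e-01, -7.91797671e-01,
         1.36876042e+03],
       [ 0.00000000e+00,  0.00000000e+00,  0.00000000e+00,
         1.0000
[... 198 characters left out ...]
       [-9.97005513e-01,  1.54231761e-02, -7.57768547e-02,
         5.29645926e+02],
       [ 7.55632754e-02, -1.39899834e-02, -9.97042864e-01,
         1.42691384e+03],
       [ 0.00000000e+00,  0.00000000e+00,  0.00000000e+00,
         1.00000000e+00]])}
wrist {'fov_y': 62.51881348042139, 'cx': 255.61058322693899, 'cy': 193.2431295011887, 'world_to_cam': array([[ 2.82256775e-01, -9.59338418e-01, -9.55204645e-04,
        -5.99583902e+02],
       [-9.12264083e-01, -2.68714360e-01,  3.09138863e-01,
        -3.92609050e+01],
       [-2.96825465e-01, -8.63851396e-02, -9.51016431e-01,
         3.79639956e+02],
       [ 0.00000000e+00,  0.00000000e+00,  0.00000000e+00,
         1.00000000e+00]])}
```

View pics/scene0.png

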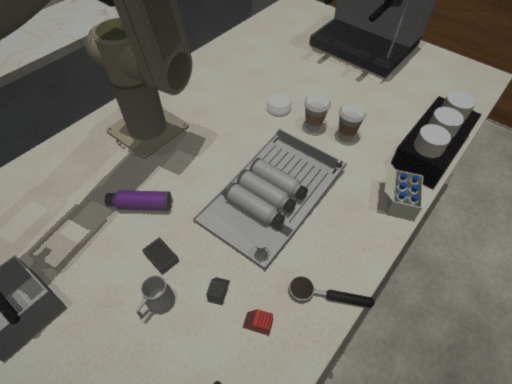

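View pics/top0.png

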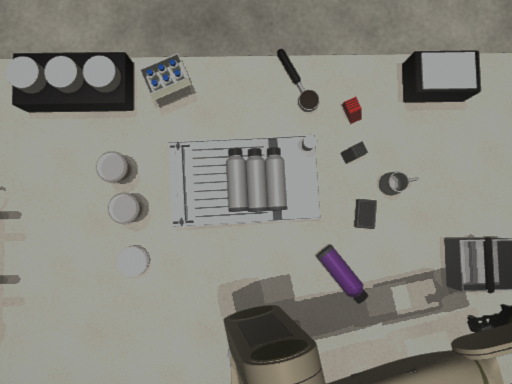

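View pics/wrist0.png

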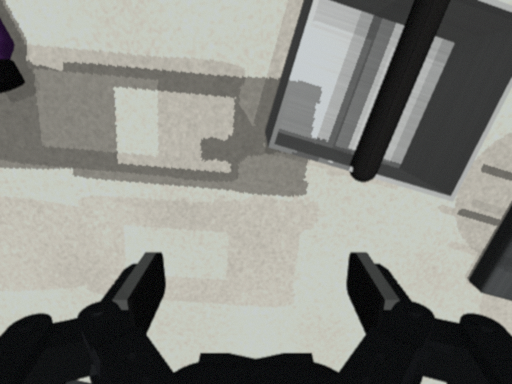

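```bash
python3 - <<'E'
import cv2
t=cv2.imread('pics/top0.png'); s=cv2.imread('pics/scene0.png')
cv2.imwrite('pics/t1.png',cv2.resize(t[90:240,160:420],None,fx=3,fy=3,interpolation=cv2.INTER_CUBIC)[:600,:800])
cv2.imwrite('pics/s1.png',cv2.resize(s[230:345,130:290],None,fx=5,fy=5,interpolation=cv2.INTER_CUBIC))
cv2.imwrite('pics/s2.png',cv2.resize(s[120:270,185:360],None,fx=4,fy=4,interpolation=cv2.INTER_CUBIC))
E
```

```text
(no output)
```

View pics/t1.png

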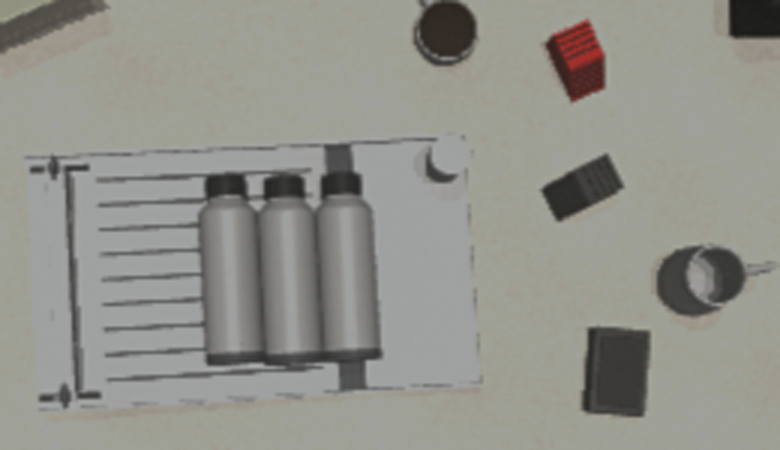

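View pics/s1.png

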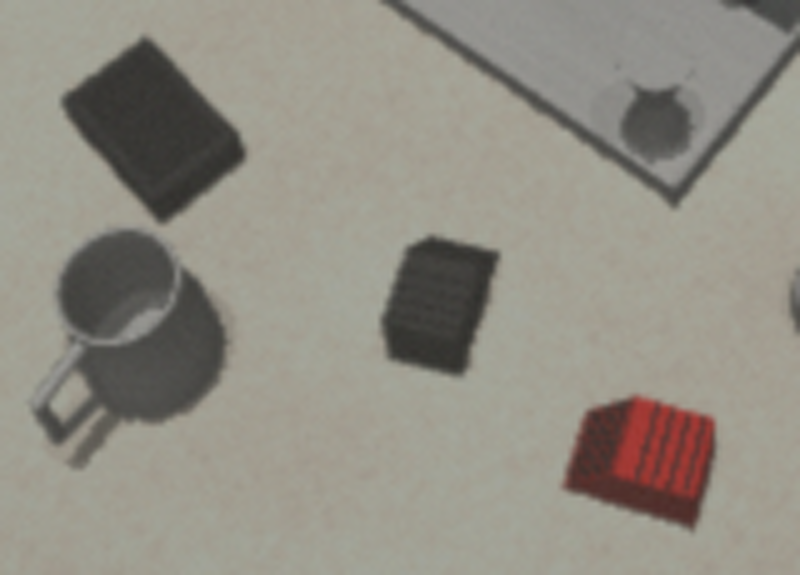

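View pics/s2.png

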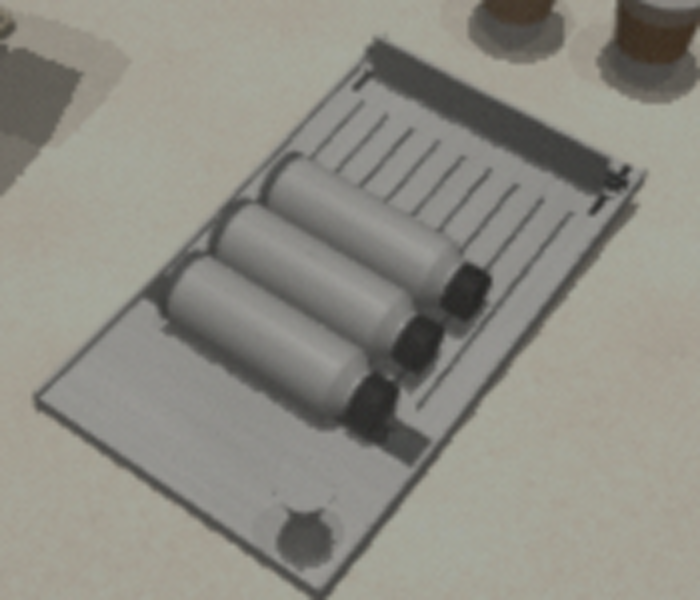

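```bash
python3 - <<'E'
import cv2
t=cv2.imread('pics/top0.png')
cv2.imwrite('pics/t2.png',cv2.resize(t[135:170,335:375],None,fx=16,fy=16,interpolation=cv2.INTER_CUBIC))
cv2.imwrite('pics/t3.png',cv2.resize(t[130:232,160:200],None,fx=5.8,fy=5.8,interpolation=cv2.INTER_CUBIC))
cv2.imwrite('pics/t4.png',cv2.resize(t[130:232,220:325],None,fx=5.8,fy=5.8,interpolation=cv2.INTER_CUBIC))
E
```

```text
(no output)
```

View pics/t2.png

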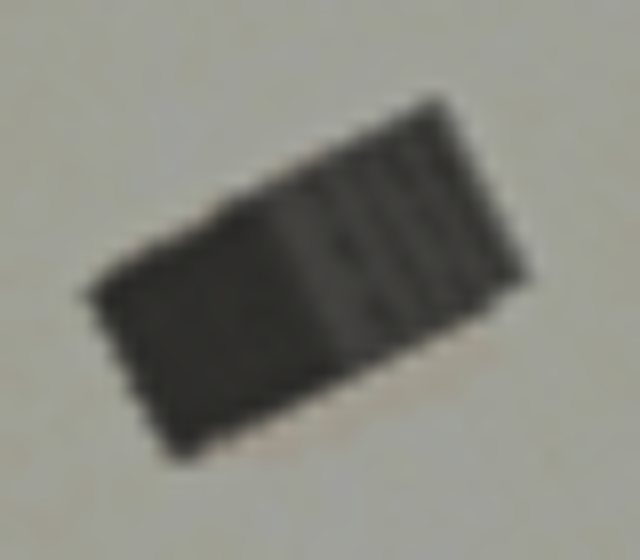

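View pics/t3.png

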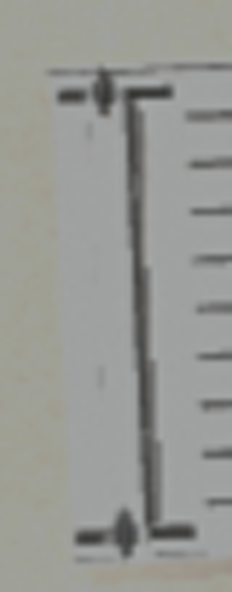

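View pics/t4.png

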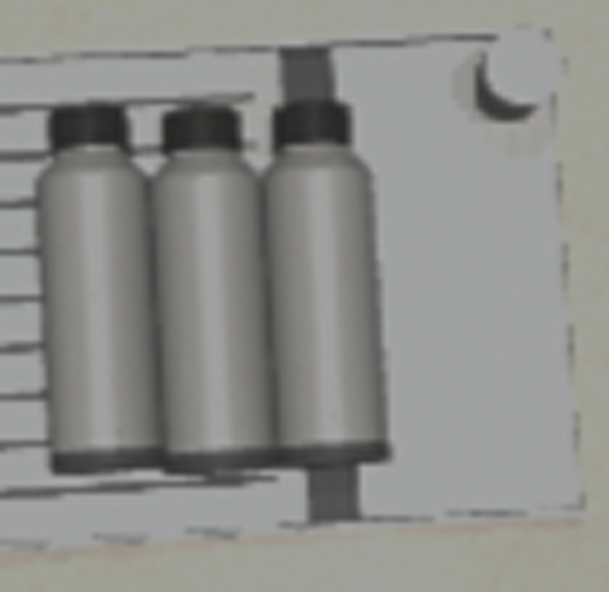

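```bash
cat > m.py <<'E'
from h import *
m=vision.camera_model('top')
def P(u,v,s,ox,oy,z): return onz(m,ox+(u+.5)/s-.5,oy+(v+.5)/s-.5,z)
d=lambda a:np.degrees(np.arctan2(a[1],a[0]))
c1=[P(*p,16,335,135,4) for p in [(90,295),(178,460)]]
c2=[P(*p,16,335,135,48) for p in [(440,97),(527,280)]]
c3=[P(*p,16,335,135,48) for p in [(270,200),(340,372)]]
for c in (c1,c2,c3): print(np.round(c,1), np.linalg.norm(c[0]-c[1]))
mid=lambda c:(c[0]+c[1])/2
print('chock axis rear->crease',mid(c3)-mid(c2),d(mid(c3)-mid(c2)),'rear->nose',mid(c1)-mid(c2),d(mid(c1)-mid(c2)))
B=[P(*p,5.8,220,130,20) for p in [(281,75),(306,500)]]
print('chan',B,d(B[0]-B[1]))
R=[P(*p,5.8,220,130,26) for p in [(548,35),(582,512)]]
L=[P(*p,5.8,160,130,46) for p in [(50,70),(72,562)]]
print('R',R,'L',L)
for a,b in ((R[0],L[0]),(R[1],L[1]),(mid(R),mid(L))): print(d(b-a)-90,np.linalg.norm((b-a)[:2]))
for n,(x1,y1,x2,y2) in {'low':(312,102,330,455),'mid':(201,104,219,466),'top':(89,104,107,466)}.items():
    a=P(x1,y1,5.8,220,130,50);b=P(x2,y2,5.8,220,130,50);print(n,a,b,d(a-b))
E
python3 m.py
```

```text
[[ 635.3 -250.4    4. ]
 [ 601.7 -267.1    4. ]] 37.48949769639
[[ 666.8 -311.5   48. ]
 [ 630.5 -327.3   48. ]] 39.533234217497345
[[ 647.  -277.6   48. ]
 [ 613.  -290.2   48. ]] 36.211398657905086
chock axis rear->crease [-18.65698478  35.49785212   0.        ] 117.7255477037002 rear->nose [-30.13961868  60.65561105 -44.        ] 116.42266451467175
chan [array([669.70175696, -18.91674566,  20.        ]), array([437.4013594 , -28.28613223,  20.        ])] 2.309662407466758
R [array([ 688.66166097, -164.99216186,   26.        ]), array([ 428.45448117, -176.71739276,   26.        ])] L [array([672.33370077, 292.31447779,  46.        ]), array([409.40845298, 281.09711577,  46.        ])]
2.044855440924195 457.5980386197394
2.3822489379532783 458.21051429709195
2.213665011003414 457.902291678507
low [649.67979502 -34.21486776  50.        ] [460.65135204 -40.21698351  50.        ] 1.8186702024480976
mid [649.45279486  25.23336774  50.        ] [455.77447535  18.72021025  50.        ] 1.9260589292625365
top [650.31346055  85.13198224  50.        ] [456.73029291  78.01164562  50.        ] 2.1064920701259835
```

```bash
cat >> h.py <<'E'
from scipy.spatial.transform import Rotation as Ro
def st():
    s=r.sense(); R=Ro.from_euler('xyz',s['tcp_rot'],degrees=True).as_matrix()
    print('t%.2f'%s['time'],'tcp',np.round(s['tool_pos'],1),'x',np.round(R[:,0],3),'z',np.round(R[:,2],3),'jawyaw %.2f'%np.degrees(np.arctan2(R[1,2],R[0,2])),'F',np.round(s['ft_force'],1),'M',np.round(s['wrist_torque'],2),'gap %.1f'%s['finger_gap'],'j',np.round(s['joint_pos'],0)); return s,R
# board frame
BO=np.array([550,53.5,0.]); BY=2.2
RB=Ro.from_euler('z',BY,degrees=True).as_matrix()
def b2w(p): return BO+RB@np.array(p,float)
def w2b(p): return RB.T@(np.array(p,float)-BO)
E
python3 - <<'E'
from h import *
st()
m=vision.camera_model('top')
for uv in [(160+128/5.8,130+95/5.8),(160+150/5.8,130+520/5.8),(160+137/5.8,130+95/5.8),(160+160/5.8,130+520/5.8)]:
    for z in (40,90): print(uv,z,w2b(onz(m,*uv,z)))
E
```

```text
t0.15 tcp [ 169.1 -575.2  199.5] x [-0.     0.001 -1.   ] z [ 0.282 -0.959 -0.001] jawyaw -73.63 F [-0.4  0.5  0.2] M [ 0.   -0.01 -0.01] gap 85.3 j [-79.   8.  85.  -0.  87.  -5.]
(182.0689655172414, 146.3793103448276) 40 [115.36732558 192.51180888  40.        ]
(182.0689655172414, 146.3793103448276) 90 [106.73639626 185.14185351  90.        ]
(185.86206896551724, 219.6551724137931) 40 [-113.14303311  190.46276617   40.        ]
(185.86206896551724, 219.6551724137931) 90 [-113.74241142  183.16482937   90.        ]
(183.6206896551724, 146.3793103448276) 40 [115.11263923 187.68652434  40.        ]
(183.6206896551724, 146.3793103448276) 90 [106.49066148 180.4861653   90.        ]
(187.58620689655172, 219.6551724137931) 40 [-113.43355862  185.16517419   40.        ]
(187.58620689655172, 219.6551724137931) 90 [-114.0227257   178.05343412   90.        ]
```

```bash
python3 - <<'E'
from h import *
m=vision.camera_model('top')
print('jug',onz(m,393,184,70),'red',onz(m,352,109,24),'pad',onz(m,366,214,14))
E
python3 -m jog '[[[0.03,0.018,0],[0,0,0.12],0.5],[[0.06,0.036,0],[0,0,0.24],0.5],[[0.095,0.055,0],[0,0,0.36],0.5],[[0.13,0.075,0],[0,0,0.48],0.5],[[0.165,0.095,0],[0,0,0.6],0.5]]' 40
```

```text
jug [ 527.69140257 -396.55364283   70.        ] red [ 773.21269173 -288.65659642   24.        ] pad [ 438.30460063 -324.50720704   14.        ]
time: 0.57
tool_pos: [335.2, -479.5, 200.0]
tcp_rot: [152.3, 90.0, 113.3]
ft_force: [0.5, -0.6, 1.3]
finger_gap: 63.9
```

```bash

python3 -m jog '[[[0.035,0.02,0],[0,0,0.12],0.5],[[0.07,0.04,0],[0,0,0.24],0.5],[[0.105,0.06,0],[0,0,0.36],0.5],[[0.14,0.08,0],[0,0,0.48],0.5],[[0.17,0.1,0],[0,0,0.6],0.5]]'
python3 -m jog '[[[0.035,0.02,0],[0,0,0.12],0.5],[[0.07,0.04,0],[0,0,0.24],0.5],[[0.1,0.06,0],[0,0,0.36],0.5],[[0.12,0.07,0],[0,0,0.48],0.5],[[0.135,0.08,0],[0,0,0.549],0.5]]'
python3 - <<'E'
from h import *
snap('wrist','w1.png'); st()
E
```

```text
time: 0.98
tool_pos: [506.0, -379.0, 199.9]
tcp_rot: [108.4, 90.0, 103.9]
ft_force: [1.4, -0.9, 0.5]
finger_gap: 64.0
time: 1.4
tool_pos: [641.0, -298.5, 199.3]
tcp_rot: [106.8, 89.9, 133.9]
ft_force: [-1.1, -0.9, -0.8]
finger_gap: 64.0
t1.45 tcp [ 642.7 -296.5  199.1] x [ 0.     0.002 -1.   ] z [0.888 0.459 0.001] jawyaw 27.34 F [-1.   1.5  0.1] M [0.06 0.01 0.02] gap 63.9 j [-29.  24.  65.   0.  90. -56.]
```

View pics/w1.png

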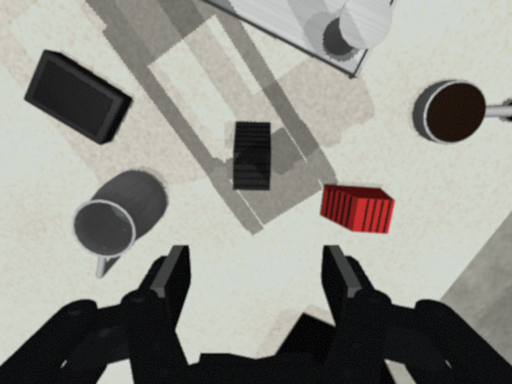

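```bash
python3 - <<'E'
from h import *
im=snap('wrist','w2.png'); m=vision.camera_model('wrist'); st()
g=im.max(2)
mask=((g<75)).astype(np.uint8)*255
cv2.imwrite('pics/w2m.png',mask)
# project expected corners
c=np.array([633.7,-290.1]);y=np.radians(116.6);ax=np.array([np.cos(y),np.sin(y)]);pe=np.array([-ax[1],ax[0]])
for X,Z in ((-33,48),(7,48),(35,4)):
    for Y in (-20,20):
        p=c+ax*X+pe*Y; print(X,Y,Z,np.round(proj(m,[*p,Z]),1))
E
```

```text
t1.50 tcp [ 641.1 -297.9  199.1] x [-0.001  0.001 -1.   ] z [0.892 0.453 0.   ] jawyaw 26.92 F [-0.3  0.3 -0.5] M [-0.02 -0.05  0.  ] gap 64.3 j [-29.  24.  65.   0.  90. -56.]
-33 -20 48 [270.4 190.1]
-33 20 48 [233.2 189.9]
7 -20 48 [271.2 153.3]
7 20 48 [232.6 153. ]
35 -20 4 [270.  121.7]
35 20 4 [234.9 121.5]
```

View pics/w2.png

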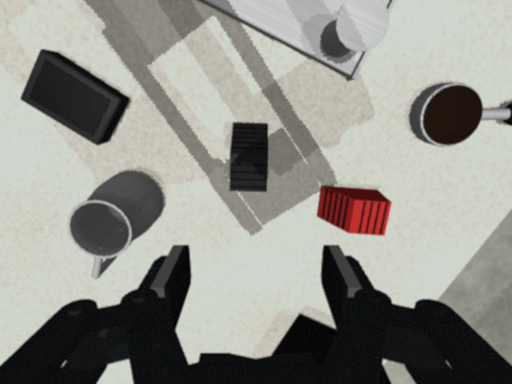

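```bash
python3 - <<'E'
import cv2
t=cv2.imread('pics/w2.png')
cv2.imwrite('pics/w2c.png',cv2.convertScaleAbs(cv2.resize(t[110:205,205:300],None,fx=6,fy=6,interpolation=cv2.INTER_CUBIC),alpha=2))
E
```

```text
(no output)
```

View pics/w2c.png

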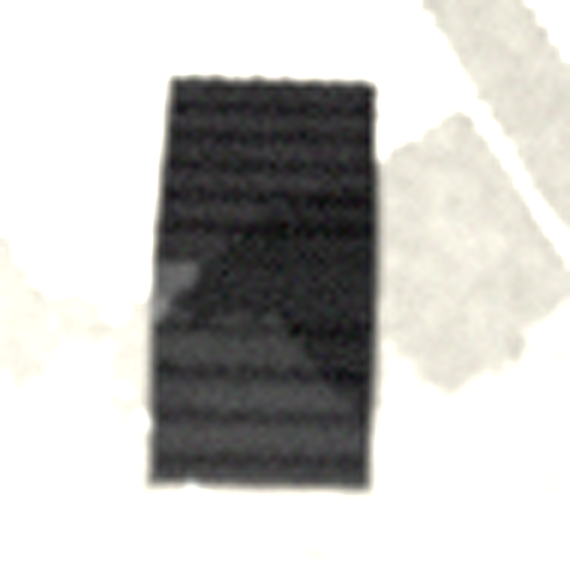

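```bash
python3 - <<'E'
from h import *
m=vision.camera_model('wrist'); s,R=st(); im=snap('wrist','w3.png'); st()
g=im.max(2)[105:210,200:300]
mask=(g<70).astype(np.uint8)
n,l,stt,c=cv2.connectedComponentsWithStats(mask); k=1+np.argmax(stt[1:,4]); print(stt[k])
cn=max(cv2.findContours((l==k).astype(np.uint8),0,2)[0],key=cv2.contourArea)
q=cv2.approxPolyDP(cn,4,True)[:,0]+[200,105]; print(q.tolist())
q=sorted(q.tolist(),key=lambda p:p[1])
top=sorted(q[:2]);bot=sorted(q[-2:])
A=[onz(m,*p,4) for p in top];B=[onz(m,*p,48) for p in bot]
print(A,B)
a=(A[0]+A[1])/2;b=(B[0]+B[1])/2;v=(a-b)[:2]
print('yaw',np.degrees(np.arctan2(v[1],v[0])),'len',np.linalg.norm(v)); u=v/np.linalg.norm(v)
print('center',b[:2]+33*u, a[:2]-35*u)
E
```

```text
t1.50 tcp [ 641.1 -297.9  199.1] x [-0.001  0.001 -1.   ] z [0.892 0.453 0.   ] jawyaw 26.92 F [-0.3  0.3 -0.5] M [-0.02 -0.05  0.  ] gap 64.3 j [-29.  24.  65.   0.  90. -56.]
t1.55 tcp [ 639.8 -299.3  199.3] x [-0.001  0.001 -1.   ] z [ 0.894  0.449 -0.001] jawyaw 26.67 F [-0.5 -0.  -0.1] M [ 0.02  0.02 -0.  ] gap 63.9 j [-29.  24.  66.  -0.  90. -56.]
[  32   18   38   68 2431]
[[235, 123], [232, 188], [267, 190], [268, 124]]
[array([ 600.98750677, -269.19689259,    4.        ]), array([ 635.1043428 , -253.11556146,    4.        ])] [array([ 628.49960978, -327.20163425,   48.        ]), array([ 662.98862103, -312.18813608,   48.        ])]
yaw 115.32167137682147 len 64.76082350527678
center [ 631.63002233 -289.86549737] [ 633.01541744 -292.79345651]
```

```bash

python3 -m jog '[[[-0.001,-0.001,-0.035],[0,0,0],0.5],[[-0.001,-0.001,-0.075],[0,0,0],0.5],[[-0.001,-0.001,-0.115],[0,0,0],0.5],[[-0.001,-0.001,-0.15],[0,0,0],0.5],[[-0.001,-0.001,-0.18],[0,0,0],0.5]]'
python3 - <<'E'
from h import *
m=vision.camera_model('wrist'); s,R=st(); im=snap('wrist','w4.png'); st()
E
```

```text
time: 1.97
tool_pos: [635.6, -302.0, 16.9]
tcp_rot: [130.8, 89.8, 157.2]
ft_force: [-0.2, 0.8, -1.1]
finger_gap: 63.9
t1.97 tcp [ 635.6 -302.    16.9] x [-0.003  0.001 -1.   ] z [ 0.896  0.445 -0.002] jawyaw 26.40 F [-0.2  0.8 -1.1] M [-0.04  0.04 -0.01] gap 63.9 j [-30.  31.  76.  -0.  73. -56.]
t2.02 tcp [ 631.8 -299.9    9.6] x [-0.011  0.006 -1.   ] z [ 0.896  0.445 -0.007] jawyaw 26.40 F [-3.1  1.8 -5.5] M [0.04 0.16 0.01] gap 63.9 j [-30.  32.  76.  -0.  73. -56.]
```

View pics/w4.png

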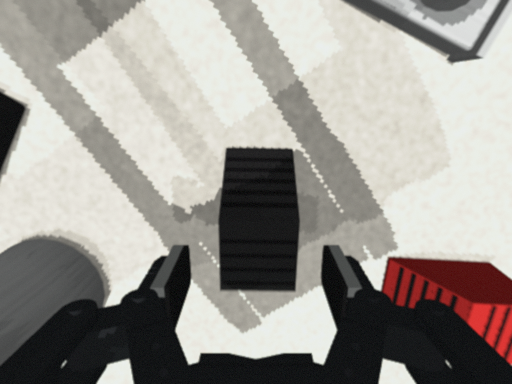

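```bash

python3 -m jog '[[[0,0,0],[0,0,0],0.5],[[0,0,0],[0,0,0],0.5],[[0,0,0],[0,0,0],0.5]]'
python3 -c "
from h import *
st()"
```

```text
time: 2.27
tool_pos: [639.9, -303.3, 24.1]
tcp_rot: [-57.2, 89.7, -30.7]
ft_force: [0.7, 0.3, 0.3]
finger_gap: 64.0
t2.27 tcp [ 639.9 -303.3   24.1] x [ 0.004 -0.003 -1.   ] z [0.895 0.446 0.003] jawyaw 26.52 F [0.7 0.3 0.3] M [0.01 0.01 0.02] gap 64.0 j [-30.  31.  75.  -0.  73. -56.]
```

```bash

python3 -m jog '[[[0,0,0],[0,0,0],0.5],[[0,0,0],[0,0,0],0.5],[[0,0,0],[0,0,0],0.5],[[0,0,-0.001],[0,0,0],0.1],[[0,0,-0.001],[0,0,0],-0.2]]' 50
python3 -m jog '[[[0,0,0],[0,0,0],-0.4],[[0,0,0],[0,0,0],-0.6],[[0,0,0],[0,0,0],-0.6],[[0,0,0],[0,0,0],-0.6],[[0,0,0],[0,0,0],-0.6]]' 50
python3 - <<'E'
from h import *
m=vision.camera_model('wrist'); s,R=st(); im=snap('wrist','w5.png'); st()
E
```

```text
time: 2.68
tool_pos: [638.3, -301.7, 19.6]
tcp_rot: [-62.3, 90.0, -35.7]
ft_force: [-0.4, -0.6, -0.6]
finger_gap: 41.1
time: 3.1
tool_pos: [638.1, -301.6, 19.2]
tcp_rot: [127.6, 90.0, 154.2]
ft_force: [-0.5, -0.4, 1.4]
finger_gap: 17.1
t3.10 tcp [ 638.1 -301.6   19.2] x [-0.  0. -1.] z [ 0.894  0.448 -0.   ] jawyaw 26.59 F [-0.5 -0.4  1.4] M [ 0.01  0.01 -0.03] gap 17.1 j [-29.  31.  75.  -0.  73. -56.]
t3.15 tcp [ 638.2 -301.6   19.2] x [-0.  0. -1.] z [ 0.894  0.448 -0.   ] jawyaw 26.59 F [-1.  -0.1 -0.7] M [-0.04  0.02 -0.03] gap 17.0 j [-29.  31.  75.  -0.  73. -56.]
```

View pics/w5.png

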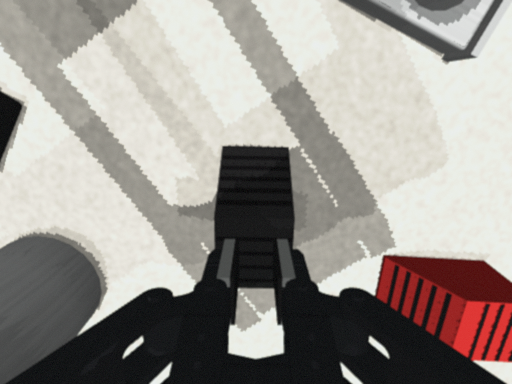

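```bash
python3 - <<'E'
from h import *
m=vision.camera_model('wrist'); s,R=st()
t=s['tool_pos']
for d in (8,0,-11,-50): print(d,proj(m,t+R[:,0]*d), proj(m,t+R[:,0]*d+R[:,2]*8.5))
print('cam',-np.array(m['world_to_cam'])[:3,:3].T@np.array(m['world_to_cam'])[:3,3])
c=np.array([633,-290.6]);y=np.radians(116.2);ax=np.array([np.cos(y),np.sin(y)]);pe=np.array([-ax[1],ax[0]])
for X,Z in ((-33,48),(-33,0),(7,48),(35,4)):
    for Y in (-20,20):
        p=c+ax*X+pe*Y; print(X,Y,Z,np.round(proj(m,[*p,Z]),1))
E
python3 - <<'E'
from h import *
snap('scene','s5.png'); snap('top','t5.png')
s=cv2.imread('pics/s5.png');t=cv2.imread('pics/t5.png')
cv2.imwrite('pics/st5.png',np.hstack([cv2.resize(s[220:340,150:290],(560,480)),cv2.resize(t[120:200,320:360],(240,480))]))
E
```

```text
t3.15 tcp [ 638.2 -301.6   19.2] x [-0.  0. -1.] z [ 0.894  0.448 -0.   ] jawyaw 26.59 F [-1.  -0.1 -0.7] M [-0.04  0.02 -0.03] gap 17.0 j [-29.  31.  75.  -0.  73. -56.]
8 [254.18763466 223.79985503] [267.85930794 223.80771568]
0 [254.12196701 229.16715697] [268.34388865 229.17545181]
-11 [254.02253768 237.29394682] [269.07760813 237.30291646]
-50 [253.55154043 275.79059441] [272.55326696 275.80304464]
cam [ 603.76053573 -230.69183808  192.36415316]
-33 -20 48 [291.7 287.9]
-33 20 48 [216.4 287.4]
-33 -20 0 [284.  245.7]
-33 20 0 [224.8 245.3]
7 -20 48 [295.1 218.2]
7 20 48 [213.9 217.6]
35 -20 4 [288.6 146.4]
35 20 4 [221.6 146. ]
```

View pics/st5.png

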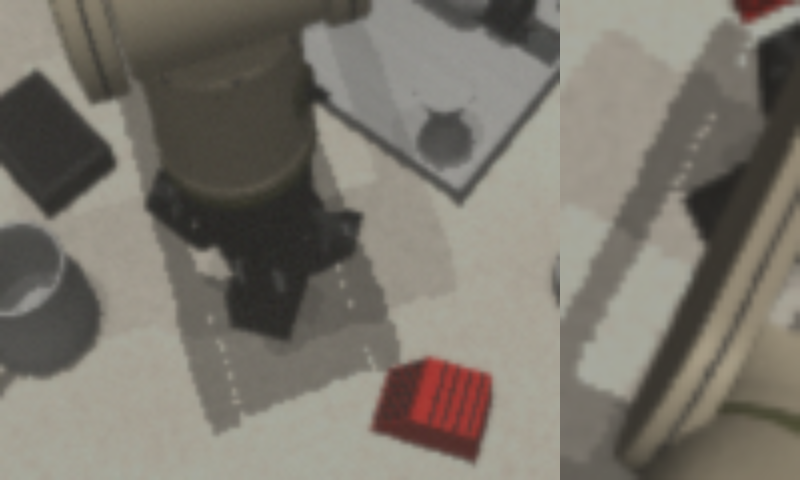

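```bash
python3 - <<'E'
from h import *
m=vision.camera_model('wrist')
t=cv2.imread('pics/w5.png')
cv2.imwrite('pics/w5c.png',cv2.convertScaleAbs(cv2.resize(t[205:305,195:315],None,fx=6,fy=6,interpolation=cv2.INTER_CUBIC),alpha=2,beta=20))
for (u,v,dep) in ((257,240,138),(256,245,153)):
    c,d=ray(m,u,v); print(c+d*dep)
E
```

```text
[ 632.02554048 -285.94992854   67.45696414]
[ 635.69513281 -294.22825527   54.62452231]
```

View pics/w5c.png

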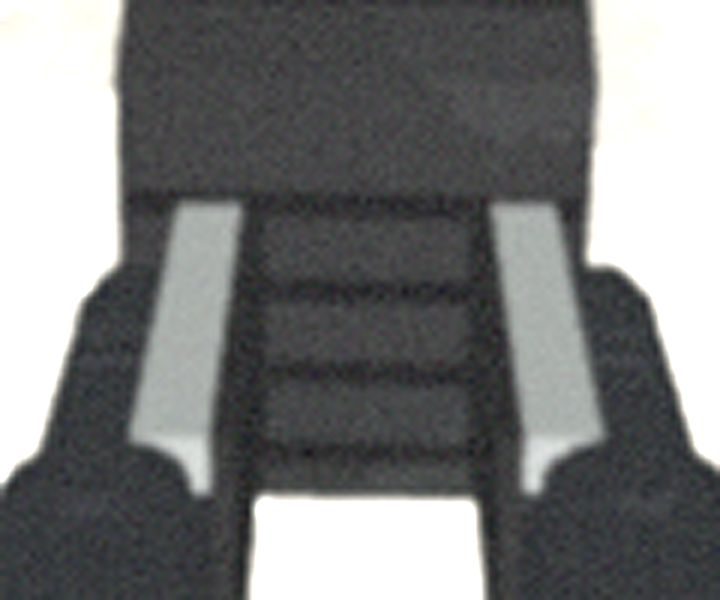

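```bash

python3 -m jog '[[[0,0,0.003],[0,0,0],-0.6],[[0,0,0.006],[0,0,0],-0.6],[[0,0,0.009],[0,0,0],-0.6],[[0,0,0.012],[0,0,0],-0.6],[[0,0,0.012],[0,0,0],-0.6]]'
python3 - <<'E'
from h import *
m=vision.camera_model('wrist'); s,R=st(); im=snap('wrist','w6.png'); st()
c=np.array([633,-290.6]);y=np.radians(116.2);ax=np.array([np.cos(y),np.sin(y)]);pe=np.array([-ax[1],ax[0]])
for dz in (0,12):
  for X,Z in ((-33,48),(7,48),(35,4)):
    for Y in (-20,20):
        p=c+ax*X+pe*Y; print(X,Y,Z,np.round(proj(m,[*p,Z+dz]),1))
E
```

```text
time: 3.67
tool_pos: [638.9, -302.0, 32.7]
tcp_rot: [-55.1, 89.9, -28.6]
ft_force: [-0.6, 0.4, 1.1]
finger_gap: 16.9
t3.67 tcp [ 638.9 -302.    32.7] x [ 0.002 -0.001 -1.   ] z [0.894 0.448 0.001] jawyaw 26.58 F [-0.6  0.4  1.1] M [-0.03  0.01 -0.02] gap 16.9 j [-29.  31.  75.   0.  74. -56.]
t3.72 tcp [ 638.7 -301.9   32.2] x [ 0.001 -0.001 -1.   ] z [0.894 0.448 0.001] jawyaw 26.59 F [-0.   0.3  0.1] M [ 0.01 -0.1   0.02] gap 17.0 j [-29.  31.  75.  -0.  74. -56.]
-33 -20 48 [288.4 272.9]
-33 20 48 [218.4 272.5]
7 -20 48 [291.4 207.3]
7 20 48 [216.2 206.9]
35 -20 4 [285.8 141.8]
35 20 4 [223.  141.3]
-33 -20 48 [290.6 285.2]
-33 20 48 [215.9 284.8]
7 -20 48 [294.  215.9]
7 20 48 [213.3 215.4]
35 -20 4 [287.6 144.9]
35 20 4 [221.  144.4]
```

View pics/w6.png

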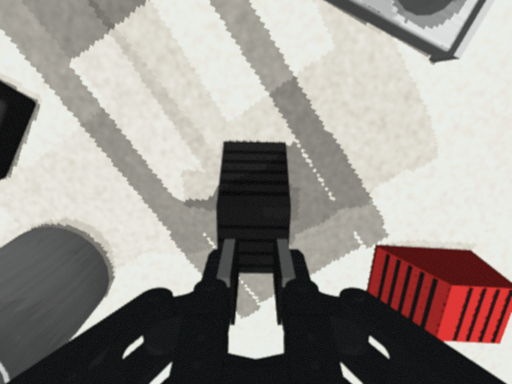

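```bash

python3 -m jog '[[[0,0,0.02],[0,0,0],0],[[0,0,0.04],[0,0,0],0.5],[[0,0,0.06],[0,0,0],0.5],[[0,0,0.08],[0,0,0],0.5],[[0,0,0.09],[0,0,0],0.5]]'
python3 -m jog '[[[0,0,0],[0,0,0],0.5],[[0,0,0],[0,0,0],0.5],[[0,0,0],[0,0,0],0.5]]'
python3 - <<'E'
from h import *
s,R=st(); im=snap('scene','s7.png')
m=vision.camera_model('scene'); t=s['tool_pos']
for d in (8,0,-11,-34,-65,-100): print(d,[np.round(proj(m,t+R[:,0]*d+R[:,2]*w)) for w in (-32,0,32)])
p=proj(m,t).astype(int); x0,y0=p-[60,60]
c=cv2.resize(im[y0:y0+100,x0:x0+120,::-1],None,fx=6,fy=6,interpolation=cv2.INTER_CUBIC)
for d in (8,-34):
  for w in (-32,0,32):
    q=(proj(m,t+R[:,0]*d+R[:,2]*w)-[x0,y0])*6; cv2.circle(c,(int(q[0]),int(q[1])),4,(0,255,0) if d==8 else (0,0,255),1)
cv2.imwrite('pics/s7c.png',cv2.convertScaleAbs(c,alpha=1.6,beta=10))
E
```

```text
time: 4.13
tool_pos: [639.4, -302.3, 124.6]
tcp_rot: [-56.6, 89.8, -30.0]
ft_force: [1.1, 0.3, 0.8]
finger_gap: 64.1
time: 4.38
tool_pos: [637.3, -301.2, 119.4]
tcp_rot: [124.5, 89.9, 151.1]
ft_force: [-0.1, -0.3, 0.6]
finger_gap: 64.4
t4.38 tcp [ 637.3 -301.2  119.4] x [-0.002  0.001 -1.   ] z [ 0.894  0.448 -0.001] jawyaw 26.59 F [-0.1 -0.3  0.6] M [-0.05 -0.06 -0.04] gap 64.4 j [-29.  26.  71.  -0.  83. -56.]
8 [array([202., 275.]), array([215., 278.]), array([227., 280.])]
0 [array([202., 273.]), array([214., 276.]), array([227., 279.])]
-11 [array([201., 272.]), array([214., 274.]), array([227., 277.])]
-34 [array([200., 267.]), array([213., 270.]), array([226., 273.])]
-65 [array([199., 262.]), array([212., 264.]), array([225., 267.])]
-100 [array([197., 255.]), array([210., 257.]), array([224., 260.])]
```

View pics/s7c.png

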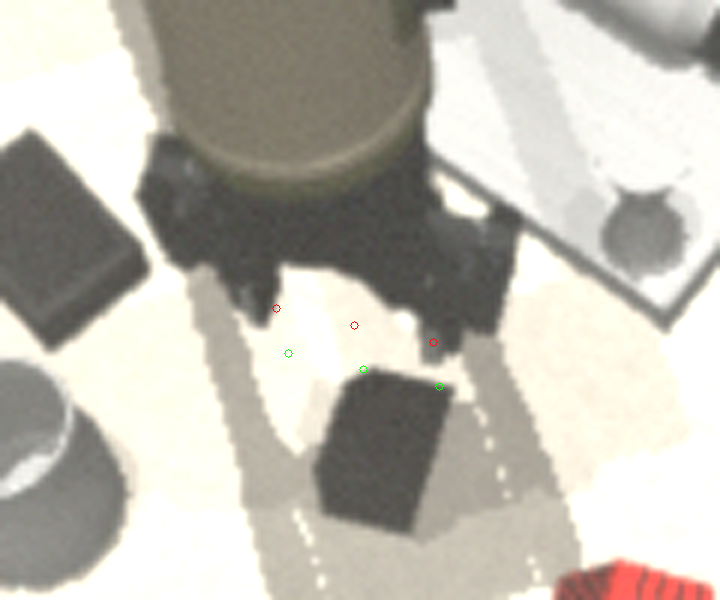

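```bash

python3 -m jog '[[[0,0,-0.02],[0,0,0],0.5],[[0,0,-0.04],[0,0,0],0.5],[[0,0,-0.06],[0,0,0],0.5],[[0,0,-0.08],[0,0,0],0.5],[[0,0,-0.095],[0,0,0],0.5]]'
python3 -m jog '[[[0,0,-0.005],[0,0,0],0.5],[[0,0,-0.01],[0,0,0],0.5],[[0,0,-0.015],[0,0,0],0.5],[[0,0,-0.018],[0,0,0],0.5],[[0,0,-0.02],[0,0,0],0.5]]'
python3 -m jog '[[[0,0,0],[0,0,0],0.5],[[0,0,0],[0,0,0],0.5]]'
python3 - <<'E'
from h import *
s,R=st(); im=snap('wrist','w8.png');im=snap('scene','s8.png')
m=vision.camera_model('scene'); t=s['tool_pos']
x0,y0=150,225
c=cv2.resize(im[y0:y0+100,x0:x0+130,::-1],None,fx=6,fy=6,interpolation=cv2.INTER_CUBIC)
cv2.imwrite('pics/s8c.png',cv2.convertScaleAbs(c,alpha=1.6,beta=10))
E
```

```text
time: 4.85
tool_pos: [636.2, -300.5, 22.1]
tcp_rot: [123.8, 89.7, 150.3]
ft_force: [-0.4, 0.5, -0.4]
finger_gap: 64.0
time: 5.27
tool_pos: [638.8, -302.0, 7.0]
tcp_rot: [-54.7, 89.9, -28.1]
ft_force: [0.3, -0.0, 0.8]
finger_gap: 64.1
time: 5.43
tool_pos: [638.6, -301.9, 7.0]
tcp_rot: [-56.8, 89.9, -30.3]
ft_force: [-0.1, 1.1, 0.3]
finger_gap: 64.1
t5.43 tcp [ 638.6 -301.9    7. ] x [ 0.001 -0.001 -1.   ] z [0.894 0.448 0.001] jawyaw 26.59 F [-0.1  1.1  0.3] M [ 0.03 -0.02  0.03] gap 64.1 j [-29.  32.  76.  -0.  72. -56.]
```

View pics/w8.png

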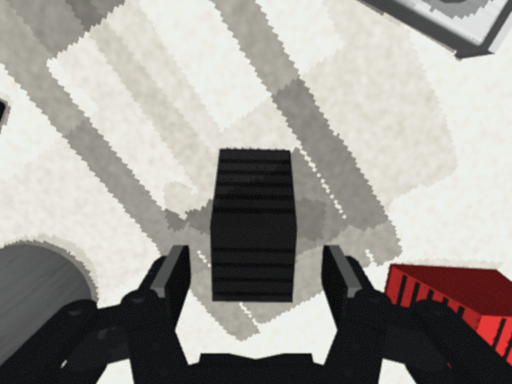

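View pics/s8c.png

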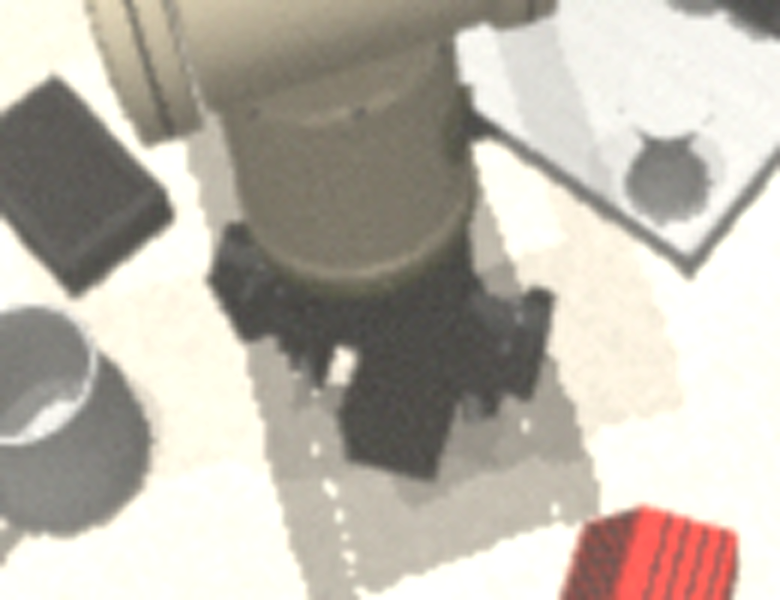

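```bash

python3 - <<'E'
from h import *
s,R=st()
m=vision.camera_model('scene'); t=s['tool_pos']
print('tips px', [150+320/6,225+387/6],[150+483/6,225+417/6])
for d in (-10,-20,-30,-40): print(d,[np.round(proj(m,t+R[:,0]*d+R[:,2]*w),1) for w in (-34,34)])
E
python3 -m jog '[[[0,0,-0.003],[0,0,0],0.5],[[0,0,-0.006],[0,0,0],0.5],[[0,0,-0.009],[0,0,0],0.5],[[0,0,-0.012],[0,0,0],0.5],[[0,0,-0.012],[0,0,0],0.5]]'
```

```text
t5.53 tcp [ 638.6 -302.     7.1] x [ 0.001 -0.001 -1.   ] z [0.894 0.448 0.001] jawyaw 26.58 F [ 0.  -0.1  0.2] M [-0.02 -0.01 -0.05] gap 63.6 j [-29.  32.  76.  -0.  72. -56.]
tips px [203.33333333333334, 289.5] [230.5, 294.5]
-10 [array([205.5, 290.1]), array([230.2, 295.6])]
-20 [array([205.1, 288.6]), array([230. , 294.2])]
-30 [array([204.7, 287.1]), array([229.8, 292.7])]
-40 [array([204.2, 285.6]), array([229.6, 291.2])]
time: 5.95
tool_pos: [637.5, -301.2, -7.0]
tcp_rot: [123.0, 89.9, 149.6]
ft_force: [-0.3, 0.6, -0.7]
finger_gap: 64.2
```

```bash

python3 -m jog '[[[0,0,0],[0,0,0],0.5],[[0,0,0],[0,0,0],0.2],[[0,0,0],[0,0,0],0.0],[[0,0,0],[0,0,0],-0.1],[[0,0,0],[0,0,0],-0.2]]' 40
python3 -m jog '[[[0,0,0],[0,0,0],-0.3],[[0,0,0],[0,0,0],-0.3],[[0,0,0],[0,0,0],-0.3]]' 40
python3 - <<'E'
from h import *
s,R=st(); im=snap('wrist','w9.png')
E
```

```text
time: 6.37
tool_pos: [638.4, -301.9, -5.2]
tcp_rot: [-64.5, 90.0, -37.9]
ft_force: [0.1, -0.2, 2.2]
finger_gap: 39.2
time: 6.62
tool_pos: [638.4, -301.9, -5.2]
tcp_rot: [-63.2, 90.0, -36.6]
ft_force: [0.0, -0.7, 3.2]
finger_gap: 39.2
t6.62 tcp [ 638.4 -301.9   -5.2] x [ 0.001 -0.    -1.   ] z [0.894 0.447 0.   ] jawyaw 26.58 F [ 0.  -0.7  3.2] M [-0.11  0.13  0.04] gap 39.2 j [-29.  33.  76.  -0.  71. -56.]
```

View pics/w9.png

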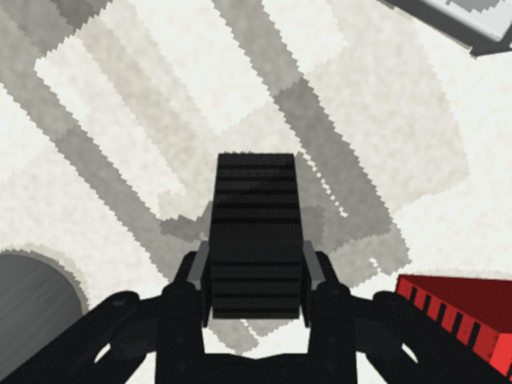

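```bash

python3 -m jog '[[[0,0,0.01],[0,0,0],-0.3],[[0,0,0.025],[0,0,0],-0.3],[[0,0,0.04],[0,0,0],-0.3],[[0,0,0.055],[0,0,0],-0.3],[[0,0,0.065],[0,0,0],-0.3]]' 50
python3 - <<'E'
from h import *
s,R=st(); im=snap('wrist','w10.png')
m=vision.camera_model('top'); print('jigger base', onz(m,306,146,20))
E
```

```text
time: 7.08
tool_pos: [639.5, -302.3, 63.1]
tcp_rot: [-55.2, 89.8, -28.6]
ft_force: [0.2, 0.1, -1.0]
finger_gap: 38.7
t7.08 tcp [ 639.5 -302.3   63.1] x [ 0.003 -0.002 -1.   ] z [0.894 0.448 0.002] jawyaw 26.59 F [ 0.2  0.1 -1. ] M [-0.   -0.03  0.06] gap 38.7 j [-29.  29.  74.   0.  77. -56.]
jigger base [ 656.81539974 -139.30095505   20.        ]
```

View pics/w10.png

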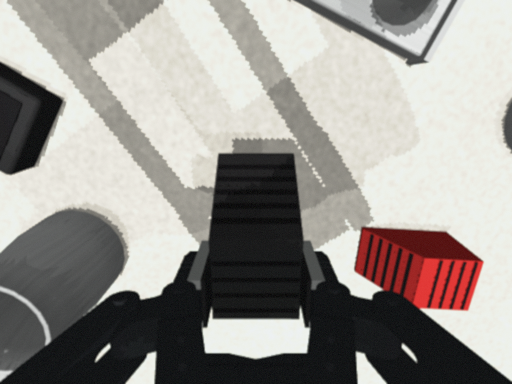

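```bash

python3 -m jog '[[[-0.008,0.012,0],[0,0,-0.05],-0.3],[[-0.018,0.032,0],[0,0,-0.1],-0.3],[[-0.03,0.057,0],[0,0,-0.17],-0.3],[[-0.042,0.082,0],[0,0,-0.23],-0.3],[[-0.053,0.107,0],[0,0,-0.29],-0.3]]'
python3 -m jog '[[[-0.01,0.02,0],[0,0,-0.05],-0.3],[[-0.018,0.038,0],[0,0,-0.09],-0.3],[[-0.024,0.052,0],[0,0,-0.12],-0.3],[[-0.028,0.061,0],[0,0,-0.136],-0.3],[[-0.028,0.061,0],[0,0,-0.136],-0.3]]'
python3 -m jog '[[[0,0,0],[0,0,0],-0.3],[[0,0,0],[0,0,0],-0.3],[[0,0,0],[0,0,0],-0.3]]'
python3 - <<'E'
from h import *
s,R=st(); im=snap('wrist','w11.png'); print(w2b(s['tool_pos']))
E
```

```text
time: 7.55
tool_pos: [584.4, -193.8, 59.5]
tcp_rot: [-18.1, 90.0, -8.3]
ft_force: [0.4, 0.1, -1.9]
finger_gap: 39.0
time: 7.97
tool_pos: [556.5, -131.7, 59.6]
tcp_rot: [106.7, 90.0, 109.0]
ft_force: [-0.9, -0.4, -2.6]
finger_gap: 39.4
time: 8.22
tool_pos: [557.6, -134.5, 59.6]
tcp_rot: [-35.4, 90.0, -33.2]
ft_force: [-0.1, -1.1, -1.1]
finger_gap: 39.3
t8.22 tcp [ 557.6 -134.5   59.6] x [ 0.001 -0.    -1.   ] z [0.999 0.038 0.001] jawyaw 2.16 F [-0.1 -1.1 -1.1] M [-0.06  0.01  0.  ] gap 39.3 j [-19.  10.  98.  -0.  72. -21.]
[   0.40699162 -188.16260538   59.56751181]
```

View pics/w11.png

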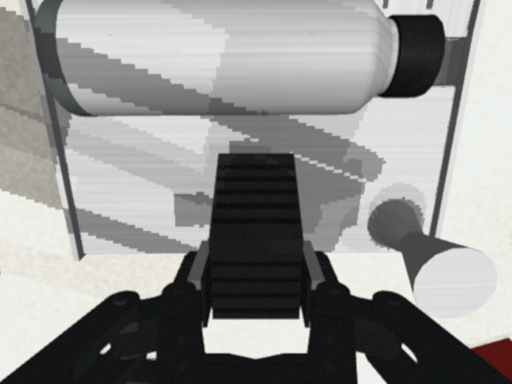

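```bash

python3 -m jog '[[[0,0,-0.008],[0,0,0],-0.3],[[0,0,-0.018],[0,0,0],-0.3],[[0,0,-0.028],[0,0,0],-0.3],[[0,0,-0.036],[0,0,0],-0.3],[[0,0,-0.041],[0,0,0],-0.3]]'
python3 -m jog '[[[0,0,0],[0,0,0],-0.3],[[0,0,0],[0,0,0],-0.3],[[0,0,-0.001],[0,0,0],-0.3],[[0,0,-0.002],[0,0,0],-0.3]]'
python3 - <<'E'
from h import *
s,R=st(); im=snap('wrist','w12.png'); print(w2b(s['tool_pos']))
E
```

```text
time: 8.68
tool_pos: [555.7, -133.2, 15.8]
tcp_rot: [159.2, 89.8, 161.4]
ft_force: [0.6, 0.3, -1.6]
finger_gap: 38.9
time: 9.02
tool_pos: [557.8, -133.9, 17.0]
tcp_rot: [-21.7, 89.9, -19.5]
ft_force: [0.3, 0.3, -2.3]
finger_gap: 39.1
t9.02 tcp [ 557.8 -133.9   17. ] x [ 0.001 -0.    -1.   ] z [0.999 0.038 0.001] jawyaw 2.18 F [ 0.3  0.3 -2.3] M [-0.04  0.05  0.05] gap 39.1 j [-19.  13.  99.  -0.  68. -21.]
[   0.6512077  -187.54007965   16.99364131]
```

View pics/w12.png

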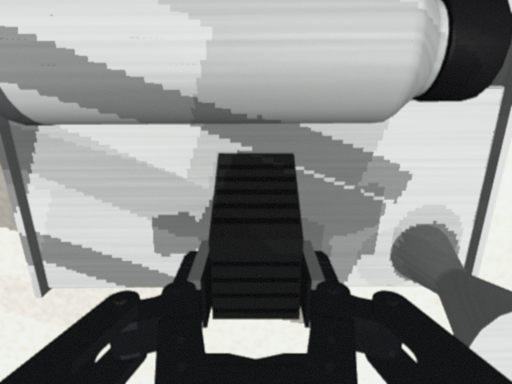

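```bash

python3 -m jog '[[[0,0,-0.001],[0,0,0],-0.3],[[0,0,-0.001],[0,0,0],-0.3],[[0,0,-0.002],[0,0,0],-0.3],[[0,0,-0.002],[0,0,0],-0.3]]'
python3 -m jog '[[[0,0,-0.0005],[0,0,0],-0.3],[[0,0,-0.0005],[0,0,0],-0.3],[[0,0,-0.001],[0,0,0],-0.3],[[0,0,-0.001],[0,0,0],-0.3]]'

```

```text
time: 9.4
tool_pos: [557.5, -133.7, 14.8]
tcp_rot: [-18.2, 90.0, -16.0]
ft_force: [-1.3, 1.1, 1.7]
finger_gap: 39.2
time: 9.73
tool_pos: [557.5, -133.8, 14.8]
tcp_rot: [-34.1, 90.0, -31.9]
ft_force: [-6.2, 0.9, 11.8]
finger_gap: 39.1
```

```bash

python3 -m jog '[[[0,0,0.001],[0,0,0],-0.3],[[0,0,0.002],[0,0,0],-0.3],[[-0.0002,0.005,0.002],[0,0,0],-0.3],[[-0.0004,0.01,0.002],[0,0,0],-0.3],[[-0.0006,0.015,0.002],[0,0,0],-0.3]]'
python3 -m jog '[[[-0.0002,0.004,0],[0,0,0],-0.3],[[-0.0002,0.006,0],[0,0,0],-0.3],[[-0.0003,0.008,0],[0,0,0],-0.3],[[-0.0003,0.008,0],[0,0,0],-0.3]]'
python3 - <<'E'
from h import *
s,R=st(); im=snap('wrist','w13.png'); print(w2b(s['tool_pos']))
E
```

```text
time: 10.15
tool_pos: [556.3, -118.0, 14.9]
tcp_rot: [142.4, 90.0, 144.6]
ft_force: [1.0, 0.3, -1.7]
finger_gap: 39.2
time: 10.48
tool_pos: [556.3, -110.2, 15.3]
tcp_rot: [122.5, 90.0, 124.7]
ft_force: [-0.1, 0.0, -2.0]
finger_gap: 39.0
t10.48 tcp [ 556.3 -110.2   15.3] x [-0.  0. -1.] z [ 0.999  0.039 -0.   ] jawyaw 2.21 F [-0.1  0.  -2. ] M [-0.01 -0.01 -0.08] gap 39.0 j [-16.  12. 100.   0.  68. -19.]
[-1.50544778e-02 -1.63772317e+02  1.52503286e+01]
```

View pics/w13.png

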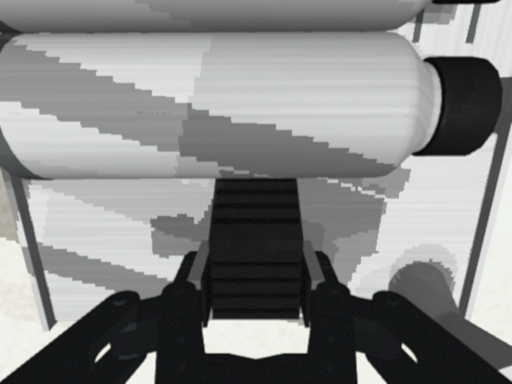

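```bash

python3 -m jog '[[[-0.0001,0.002,0.0005],[0,0,0],-0.3],[[-0.0002,0.004,0.0005],[0,0,0],-0.3],[[-0.0002,0.006,0.0005],[0,0,0],-0.3],[[-0.0003,0.008,0.0005],[0,0,0],-0.3],[[-0.0004,0.01,0.0005],[0,0,0],-0.3]]'
python3 - <<'E'
from h import *
s,R=st(); print(w2b(s['tool_pos']))
E
python3 -m jog '[[[-0.0001,0.002,0],[0,0,0],-0.3],[[-0.0002,0.004,0],[0,0,0],-0.3],[[-0.0002,0.006,0],[0,0,0],-0.3],[[-0.0003,0.008,0],[0,0,0],-0.3],[[-0.0004,0.01,0],[0,0,0],-0.3]]'
python3 - <<'E'
from h import *
s,R=st(); im=snap('wrist','w14.png'); print(w2b(s['tool_pos']))
E
```

```text
time: 10.95
tool_pos: [555.9, -100.9, 15.8]
tcp_rot: [-81.6, 90.0, -79.5]
ft_force: [0.4, -3.8, -2.9]
finger_gap: 39.2
t10.95 tcp [ 555.9 -100.9   15.8] x [ 0. -0. -1.] z [0.999 0.038 0.   ] jawyaw 2.16 F [ 0.4 -3.8 -2.9] M [-0.68 -0.07  0.04] gap 39.2 j [-15.  12. 101.  -0.  68. -18.]
[-5.04518696e-02 -1.54485548e+02  1.57957073e+01]
time: 11.37
tool_pos: [555.5, -90.3, 15.8]
tcp_rot: [51.3, 90.0, 53.5]
ft_force: [0.2, -3.6, -3.1]
finger_gap: 39.1
t11.37 tcp [555.5 -90.3  15.8] x [ 0.  0. -1.] z [0.999 0.038 0.   ] jawyaw 2.18 F [ 0.2 -3.6 -3.1] M [-0.52  0.   -0.01] gap 39.1 j [-14.  11. 101.   0.  68. -17.]
[-1.29791285e-02 -1.43951677e+02  1.58468007e+01]
```

View pics/w14.png

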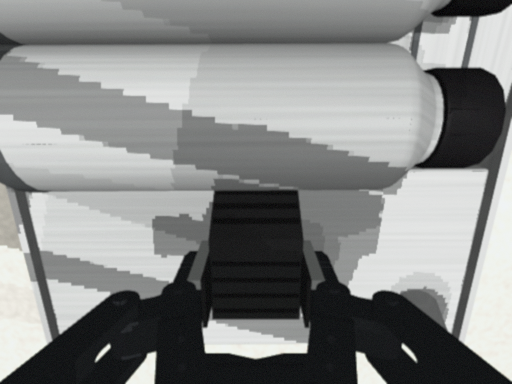

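```bash

python3 -m jog '[[[-0.0001,0.003,0],[0.007,0.0003,0],-0.3],[[-0.0002,0.006,0.0004],[0.015,0.0006,0],-0.3],[[-0.0004,0.01,0.0008],[0.025,0.001,0],-0.3],[[-0.0005,0.013,0.0012],[0.035,0.0014,0],-0.3],[[-0.0006,0.016,0.0016],[0.045,0.0017,0],-0.3]]'
python3 - <<'E'
from h import *
s,R=st(); print(w2b(s['tool_pos']))
E
python3 -m jog '[[[-0.0001,0.003,0],[0.008,0.0003,0],-0.3],[[-0.0002,0.006,0],[0.016,0.0006,0],-0.3],[[-0.0004,0.01,0],[0.0248,0.001,0],-0.3],[[-0.0005,0.013,0],[0.0248,0.001,0],-0.3],[[-0.0006,0.016,0],[0.0248,0.001,0],-0.3]]'
python3 - <<'E'
from h import *
s,R=st(); print(w2b(s['tool_pos']))
E
```

```text
time: 11.83
tool_pos: [554.9, -74.4, 17.5]
tcp_rot: [89.8, 87.4, 92.0]
ft_force: [-0.2, -2.9, -3.2]
finger_gap: 38.5
t11.83 tcp [554.9 -74.4  17.5] x [-0.002  0.046 -0.999] z [0.999 0.038 0.   ] jawyaw 2.18 F [-0.2 -2.9 -3.2] M [-0.58 -0.03  0.01] gap 38.5 j [-15.  11. 101.   3.  68. -18.]
[ 1.60746342e-02 -1.27947602e+02  1.75064648e+01]
time: 12.25
tool_pos: [554.2, -58.5, 17.3]
tcp_rot: [90.2, 86.0, 92.3]
ft_force: [0.1, -3.6, -3.8]
finger_gap: 39.2
t12.25 tcp [554.2 -58.5  17.3] x [-0.003  0.07  -0.998] z [ 0.999  0.038 -0.   ] jawyaw 2.16 F [ 0.1 -3.6 -3.8] M [-0.62 -0.03 -0.  ] gap 39.2 j [-14.  11. 101.   4.  69. -18.]
[-8.79444826e-02 -1.12054243e+02  1.73337472e+01]
```

```bash

python3 -m jog '[[[-0.0002,0.004,0],[0,0,0],-0.3],[[-0.0003,0.008,0],[0,0,0],-0.3],[[-0.0005,0.012,0],[0,0,0],-0.3],[[-0.0006,0.016,0],[0,0,0],-0.3],[[-0.0008,0.02,0],[0,0,0],-0.3]]'
python3 -m jog '[[[-0.0002,0.004,0],[0,0,0],-0.3],[[-0.0003,0.008,0],[0,0,0],-0.3],[[-0.0005,0.012,0],[0,0,0],-0.3],[[-0.0006,0.016,0],[0,0,0],-0.3],[[-0.0008,0.02,0],[0,0,0],-0.3]]'
python3 - <<'E'
from h import *
s,R=st(); im=snap('wrist','w15.png'); snap('top','t15.png');print(w2b(s['tool_pos']))
E
```

```text
time: 12.67
tool_pos: [553.5, -38.1, 17.4]
tcp_rot: [90.0, 86.0, 92.2]
ft_force: [-0.6, -2.3, -2.5]
finger_gap: 39.0
time: 13.08
tool_pos: [552.6, -18.3, 17.4]
tcp_rot: [90.1, 86.0, 92.3]
ft_force: [0.3, -2.0, -3.4]
finger_gap: 39.1
t13.08 tcp [552.6 -18.3  17.4] x [-0.003  0.07  -0.998] z [ 0.999  0.038 -0.   ] jawyaw 2.18 F [ 0.3 -2.  -3.4] M [-0.6  -0.06  0.08] gap 39.1 j [-10.  10. 102.   4.  68. -14.]
[ -0.11973435 -71.82457216  17.37286823]
```

View pics/w15.png

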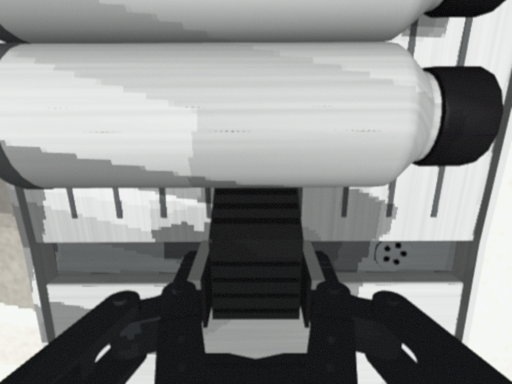

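View pics/t15.png

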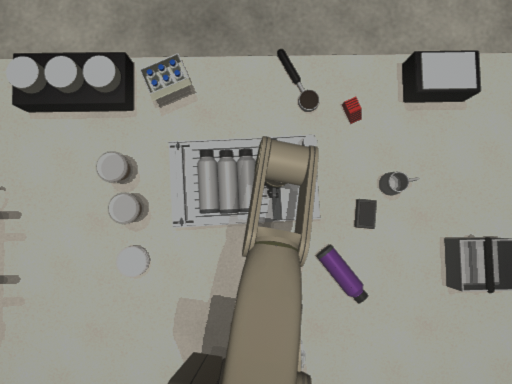

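```bash

python3 -m jog '[[[-0.0002,0.004,0],[0,0,0],-0.3],[[-0.0003,0.008,0],[0,0,0],-0.3],[[-0.0005,0.012,0],[0,0,0],-0.3],[[-0.0006,0.016,0],[0,0,0],-0.3],[[-0.0008,0.02,0],[0,0,0],-0.3]]'
python3 -m jog '[[[-0.0001,0.002,0.0001],[0,0,0],-0.3],[[-0.0002,0.004,0.0003],[0,0,0],-0.3],[[-0.0002,0.006,0.0004],[0,0,0],-0.3],[[-0.0002,0.006,0.0004],[0,0,0],-0.3]]'
python3 - <<'E'
from h import *
s,R=st(); im=snap('wrist','w16.png'); t=snap('top','t16.png');print(w2b(s['tool_pos']))
cv2.imwrite('pics/t16c.png',cv2.resize(t[125:240,160:280,::-1],None,fx=5,fy=5,interpolation=cv2.INTER_CUBIC))
E
```

```text
time: 13.6
tool_pos: [551.9, 1.7, 17.4]
tcp_rot: [90.0, 86.0, 92.2]
ft_force: [-0.6, -2.5, -2.1]
finger_gap: 38.8
time: 13.93
tool_pos: [551.7, 7.9, 17.8]
tcp_rot: [90.1, 86.0, 92.2]
ft_force: [-0.9, -0.1, -2.3]
finger_gap: 39.4
t13.93 tcp [551.7   7.9  17.8] x [-0.003  0.07  -0.998] z [ 0.999  0.038 -0.   ] jawyaw 2.19 F [-0.9 -0.1 -2.3] M [-0.18 -0.01 -0.  ] gap 39.4 j [ -7.  10. 103.   4.  68. -11.]
[ -0.09422703 -45.58766362  17.8456453 ]
```

View pics/t16c.png

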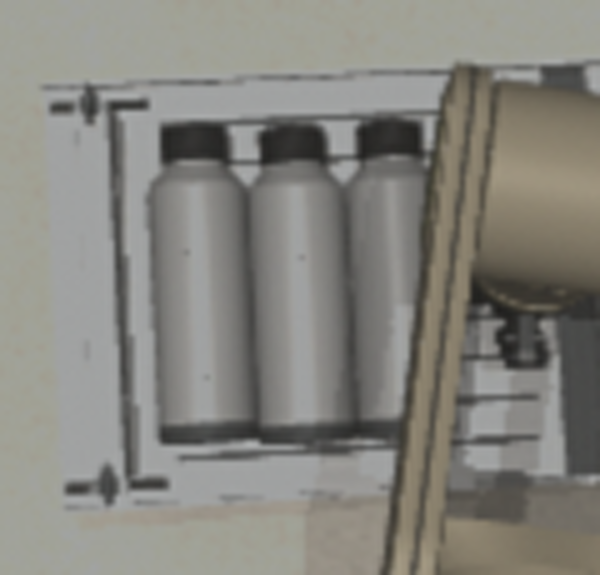

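```bash

python3 -m jog '[[[0,0.0015,0.0001],[0,0,0],-0.3],[[-0.0001,0.003,0.0002],[0,0,0],-0.3],[[-0.0002,0.0045,0.0003],[0,0,0],-0.3],[[-0.0002,0.006,0.0004],[0,0,0],-0.3]]'
python3 -m jog '[[[0,0.001,0],[0,0,0],-0.3],[[-0.0001,0.002,0.0001],[0,0,0],-0.3],[[-0.0001,0.003,0.0002],[0,0,0],-0.3],[[-0.0001,0.003,0.0002],[0,0,0],-0.3]]'
python3 - <<'E'
from h import *
s,R=st(); im=snap('wrist','w17.png'); t=snap('top','t17.png');print(w2b(s['tool_pos']))
cv2.imwrite('pics/t17c.png',cv2.resize(t[125:240,160:280,::-1],None,fx=5,fy=5,interpolation=cv2.INTER_CUBIC))
E
```

```text
time: 14.37
tool_pos: [551.5, 13.3, 18.2]
tcp_rot: [90.1, 86.0, 92.3]
ft_force: [0.5, -1.8, -2.6]
finger_gap: 38.9
time: 14.7
tool_pos: [551.4, 16.7, 18.4]
tcp_rot: [90.1, 86.0, 92.2]
ft_force: [-0.7, -0.5, -3.3]
finger_gap: 39.1
t14.70 tcp [551.4  16.7  18.4] x [-0.003  0.07  -0.998] z [ 0.999  0.038 -0.   ] jawyaw 2.18 F [-0.7 -0.5 -3.3] M [-0.36 -0.03  0.01] gap 39.1 j [ -6.  10. 103.   4.  68. -10.]
[ -0.05756964 -36.83125493  18.44069777]
```

View pics/t17c.png

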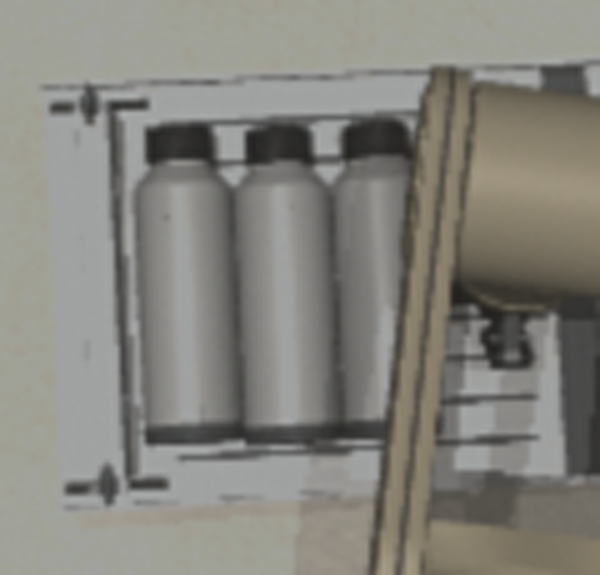

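```bash

python3 -m jog '[[[0,0.001,0],[0,0,0],-0.3],[[-0.0001,0.002,0],[0,0,0],-0.3],[[-0.0001,0.003,0],[0,0,0],-0.3],[[-0.0002,0.004,0.0001],[0,0,0],-0.3]]'
python3 -m jog '[[[0,0.001,0.0001],[0,0,0],-0.3],[[-0.0001,0.002,0.0001],[0,0,0],-0.3],[[-0.0001,0.002,0.0001],[0,0,0],-0.3],[[-0.0001,0.002,0.0001],[0,0,0],-0.3]]'

```

```text
time: 15.13
tool_pos: [551.2, 20.3, 18.5]
tcp_rot: [90.0, 86.0, 92.2]
ft_force: [-0.4, -2.0, -2.7]
finger_gap: 39.0
time: 15.47
tool_pos: [551.1, 22.7, 18.6]
tcp_rot: [90.0, 86.0, 92.2]
ft_force: [-0.2, -1.4, -2.6]
finger_gap: 39.2
```

```bash

python3 -m jog '[[[0,0.001,0],[0,0,0],-0.3],[[-0.0001,0.002,0.0001],[0,0,0],-0.3],[[-0.0001,0.002,0.0001],[0,0,0],-0.3],[[-0.0001,0.002,0.0001],[0,0,0],-0.3]]'
python3 -m jog '[[[0,0.001,0],[0,0,0],-0.3],[[-0.0001,0.002,0.0001],[0,0,0],-0.3],[[-0.0001,0.002,0.0001],[0,0,0],-0.3],[[-0.0001,0.002,0.0001],[0,0,0],-0.3]]'
python3 - <<'E'
from h import *
s,R=st(); t=snap('top','t18.png');print(w2b(s['tool_pos']))
cv2.imwrite('pics/t18c.png',cv2.resize(t[125:240,160:280,::-1],None,fx=5,fy=5,interpolation=cv2.INTER_CUBIC))
E
```

```text
time: 15.8
tool_pos: [550.9, 24.6, 18.7]
tcp_rot: [90.1, 86.0, 92.3]
ft_force: [0.7, -0.7, -1.9]
finger_gap: 38.8
time: 16.13
tool_pos: [550.9, 26.6, 18.8]
tcp_rot: [90.0, 86.0, 92.2]
ft_force: [-0.2, 0.1, -4.1]
finger_gap: 39.2
t16.13 tcp [550.9  26.6  18.8] x [-0.003  0.07  -0.998] z [ 0.999  0.038 -0.   ] jawyaw 2.18 F [-0.2  0.1 -4.1] M [-0.22  0.01 -0.02] gap 39.2 j [ -5.  10. 103.   4.  68.  -9.]
[ -0.1678011  -26.92808961  18.81309011]
```

View pics/t18c.png

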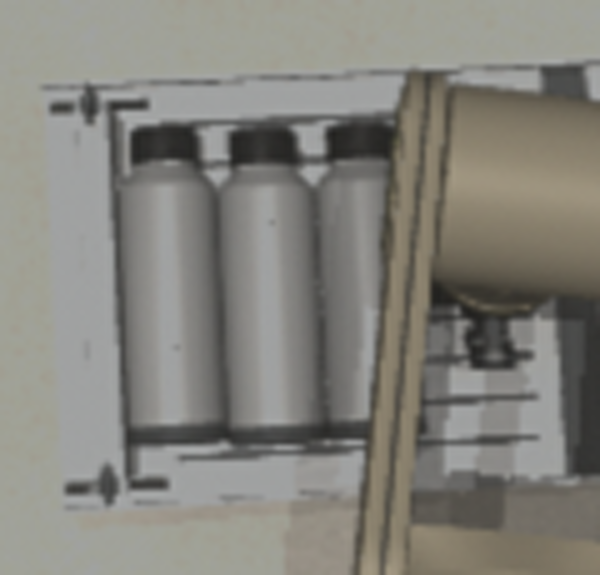

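```bash

python3 -m jog '[[[0,0.0005,0],[0,0,0],-0.3],[[0,0.001,0.0001],[0,0,0],-0.3],[[-0.0001,0.0015,0.0001],[0,0,0],-0.3],[[-0.0001,0.0015,0.0001],[0,0,0],-0.3]]'
python3 -m jog '[[[0,0.0005,0],[0,0,0],-0.3],[[0,0.001,0],[0,0,0],-0.3],[[-0.0001,0.0015,0.0001],[0,0,0],-0.3],[[-0.0001,0.0015,0.0001],[0,0,0],-0.3]]'

```

```text
time: 16.52
tool_pos: [550.8, 27.9, 18.9]
tcp_rot: [90.0, 86.0, 92.2]
ft_force: [0.0, -2.6, -2.9]
finger_gap: 38.9
time: 16.85
tool_pos: [550.8, 28.5, 18.9]
tcp_rot: [89.9, 86.1, 92.0]
ft_force: [1.4, -6.3, -4.4]
finger_gap: 39.0
```

```bash

python3 -m jog '[[[0,0,-0.0003],[0,0,0],-0.3],[[0,0,-0.0006],[0,0,0],-0.3],[[0,0,-0.0006],[0,0,0],-0.3]]'
python3 -c "
from h import *
s,R=st();print(w2b(s['tool_pos']))"
```

```text
time: 17.1
tool_pos: [550.8, 28.5, 18.6]
tcp_rot: [89.9, 86.1, 92.1]
ft_force: [-0.9, -7.1, -0.2]
finger_gap: 39.0
t17.10 tcp [550.8  28.5  18.6] x [-0.002  0.069 -0.998] z [0.999 0.038 0.   ] jawyaw 2.17 F [-0.9 -7.1 -0.2] M [-1.25  0.23  0.1 ] gap 39.0 j [ -5.  10. 103.   4.  68.  -9.]
[ -0.13957432 -25.01957722  18.64540483]
```

```bash

python3 -m jog '[[[0,0.0004,-0.0002],[0,0,0],-0.3],[[0,0.0004,-0.0002],[0,0,0],-0.3],[[0,0.0004,-0.0002],[0,0,0],-0.3]]'
python3 - <<'E'
from h import *
s,R=st(); snap('scene','s19.png'); im=snap('wrist','w19.png');print(w2b(s['tool_pos']))
t=cv2.imread('pics/s19.png')
cv2.imwrite('pics/s19c.png',cv2.resize(t[110:260,200:360],None,fx=4,fy=4,interpolation=cv2.INTER_CUBIC))
E
```

```text
time: 17.35
tool_pos: [550.8, 28.5, 18.6]
tcp_rot: [89.9, 86.1, 92.1]
ft_force: [-2.3, -8.5, 0.8]
finger_gap: 39.1
t17.35 tcp [550.8  28.5  18.6] x [-0.002  0.068 -0.998] z [0.999 0.038 0.   ] jawyaw 2.17 F [-2.3 -8.5  0.8] M [-1.44  0.36  0.22] gap 39.1 j [ -5.  10. 103.   4.  68.  -9.]
[ -0.11749223 -25.01910696  18.62916112]
```

View pics/s19c.png

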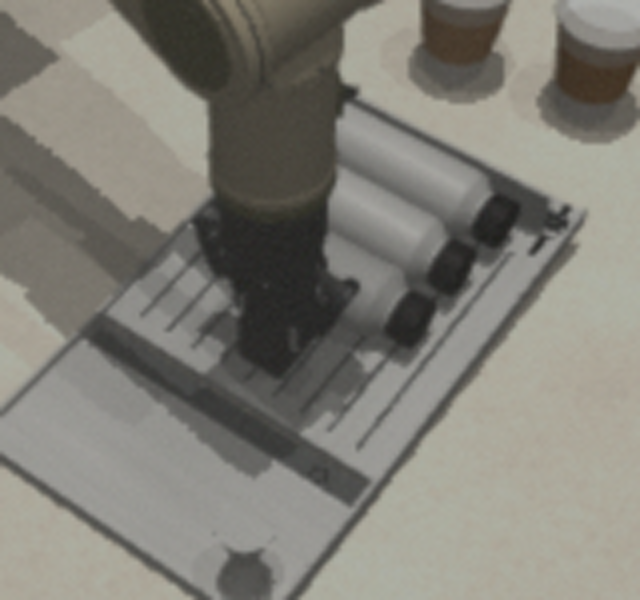

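View pics/w19.png

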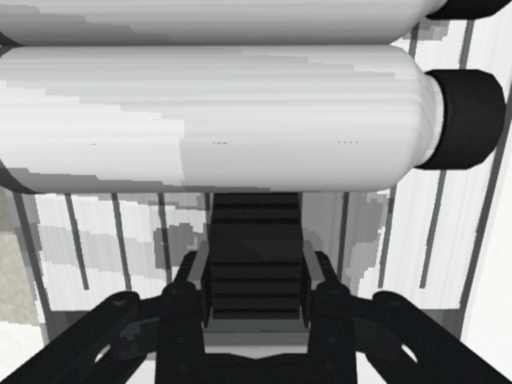

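```bash

python3 -m jog '[[[0,0,0.0004],[0,0,0],-0.3],[[0,0.0002,0.0008],[0,0,0],-0.3],[[0,0.0002,0.0008],[0,0,0],-0.3],[[0,0.0002,0.0008],[0,0,0],-0.3]]'
python3 -c "
from h import *
s,R=st();print(w2b(s['tool_pos']))"
```

```text
time: 17.78
tool_pos: [550.8, 28.6, 18.8]
tcp_rot: [90.0, 86.1, 92.1]
ft_force: [-0.2, -9.9, -3.4]
finger_gap: 39.0
t17.78 tcp [550.8  28.6  18.8] x [-0.003  0.068 -0.998] z [0.999 0.038 0.   ] jawyaw 2.16 F [-0.2 -9.9 -3.4] M [-1.69 -0.17  0.06] gap 39.0 j [ -5.  10. 103.   4.  68.  -9.]
[ -0.19395079 -24.90732125  18.82907041]
```

```bash

python3 -m jog '[[[0,0,0],[0,0,0],-0.3],[[0,0,-0.0002],[0,0,0],-0.3],[[0,0,-0.0004],[0,0,0],-0.3],[[0,0,-0.0006],[0,0,0],-0.3],[[0,0,-0.0006],[0,0,0],-0.3]]'
python3 -m jog '[[[0,0,0],[0,0,0],-0.3],[[0,0,0],[0,0,0],-0.3],[[0,0,0],[0,0,0],-0.3],[[0,0,0],[0,0,0],-0.3],[[0,0,0],[0,0,0],-0.3]]'
python3 -c "
from h import *
s,R=st();print(w2b(s['tool_pos']))"
python3 -m jog '[[[0,0,0],[0,0,0],-0.3],[[0,0,0],[0,0,0],-0.3],[[0,0,0],[0,0,0],-0.3],[[0,0,0],[0,0,0],-0.3],[[0,0,0],[0,0,0],-0.3]]'
python3 - <<'E'
from h import *
s,R=st(); t=snap('top','t20.png')
cv2.imwrite('pics/t20c.png',cv2.resize(t[125:240,160:280,::-1],None,fx=5,fy=5,interpolation=cv2.INTER_CUBIC))
E
```

```text
time: 18.2
tool_pos: [550.8, 28.5, 18.7]
tcp_rot: [89.9, 86.1, 92.1]
ft_force: [-1.5, -8.9, -0.3]
finger_gap: 39.4
time: 18.62
tool_pos: [550.8, 28.6, 18.7]
tcp_rot: [89.9, 86.1, 92.1]
ft_force: [-2.0, -10.1, -1.0]
finger_gap: 39.0
t18.62 tcp [550.8  28.6  18.7] x [-0.002  0.068 -0.998] z [0.999 0.038 0.   ] jawyaw 2.17 F [ -2.  -10.1  -1. ] M [-1.62  0.21  0.17] gap 39.0 j [ -5.  10. 103.   4.  68.  -9.]
[ -0.13699379 -24.96183675  18.70311754]
time: 19.03
tool_pos: [550.8, 28.5, 18.7]
tcp_rot: [89.9, 86.1, 92.1]
ft_force: [-0.9, -8.9, -0.7]
finger_gap: 39.3
t19.03 tcp [550.8  28.5  18.7] x [-0.002  0.068 -0.998] z [0.999 0.038 0.   ] jawyaw 2.17 F [-0.9 -8.9 -0.7] M [-1.64  0.19  0.12] gap 39.3 j [ -5.  10. 103.   4.  68.  -9.]
```

View pics/t20c.png

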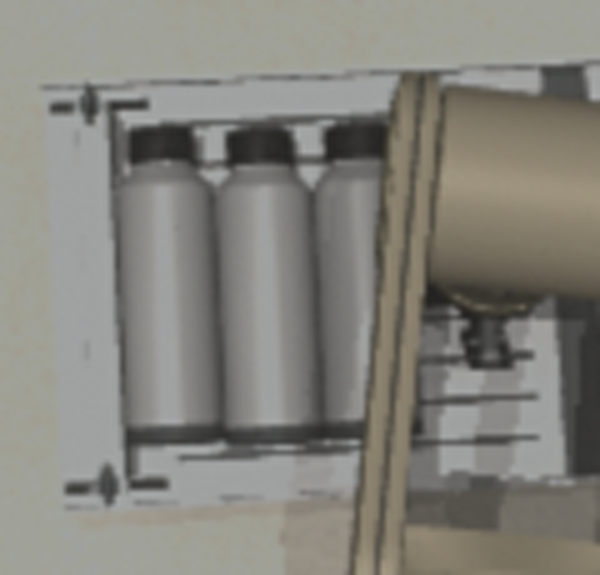

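```bash

python3 -m jog '[[[0,-0.0004,-0.0003],[0,0,0],-0.3],[[0,-0.0008,-0.0003],[0,0,0],-0.3],[[0,-0.001,-0.0003],[0,0,0],-0.3],[[0,-0.001,-0.0003],[0,0,0],-0.3]]'
python3 -c "
from h import *
s,R=st();print(w2b(s['tool_pos']))"
```

```text
time: 19.42
tool_pos: [550.8, 28.5, 18.5]
tcp_rot: [89.9, 86.0, 92.0]
ft_force: [-1.6, -5.0, 0.8]
finger_gap: 39.1
t19.42 tcp [550.8  28.5  18.5] x [-0.002  0.069 -0.998] z [0.999 0.038 0.   ] jawyaw 2.17 F [-1.6 -5.   0.8] M [-0.98  0.33  0.15] gap 39.1 j [ -5.  10. 103.   4.  68.  -9.]
[ -0.1344389  -25.05881207  18.51563243]
```

```bash

python3 -m jog '[[[0,0,0],[0,0,0],-0.08],[[0,0,0],[0,0,0],0.0],[[0,0,0],[0,0,0],0.1],[[0,0,0],[0,0,0],0.2],[[0,0,0],[0,0,0],0.3]]' 20
python3 - <<'E'
from h import *
s,R=st(); im=snap('wrist','w21.png');print(w2b(s['tool_pos']))
E
```

```text
time: 19.83
tool_pos: [550.9, 29.3, 18.3]
tcp_rot: [89.6, 86.0, 91.8]
ft_force: [0.2, 0.6, 0.5]
finger_gap: 55.4
t19.83 tcp [550.9  29.3  18.3] x [-0.002  0.07  -0.998] z [0.999 0.038 0.   ] jawyaw 2.19 F [0.2 0.6 0.5] M [-0.05  0.06  0.04] gap 55.4 j [ -5.  10. 103.   4.  68.  -9.]
[-4.17179022e-03 -2.41715431e+01  1.83228494e+01]
```

View pics/w21.png

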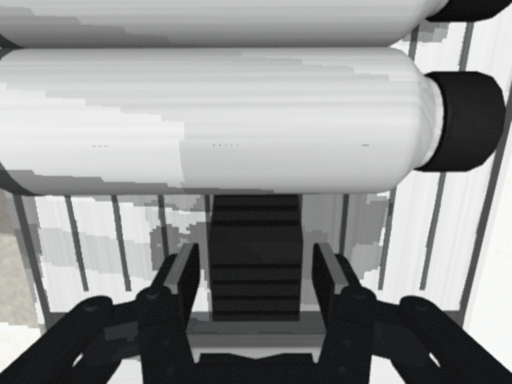

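```bash

python3 -m jog '[[[0,0,0.001],[0,0,0],0.4],[[0,-0.001,0.01],[0,0,0],0.4],[[0,-0.002,0.025],[0,0,0],0.4],[[0,-0.004,0.05],[0,0,0],0.4],[[0,-0.006,0.08],[0,0,0],0.4]]'
python3 -m jog '[[[0,-0.01,0.02],[0,0,0],0.4],[[0,-0.03,0.04],[0,0,0],0.4],[[0,-0.05,0.06],[0,0,0],0.4],[[0,-0.075,0.07],[0,0,0],0.4],[[0,-0.1,0.07],[0,0,0],0.4]]'
python3 -m jog '[[[0,-0.03,0],[0,0,0],0.4],[[0,-0.06,0],[0,0,0],0.4],[[0,-0.09,0],[0,0,0],0.4],[[0,-0.11,0],[0,0,0],0.4],[[0,-0.12,0],[0,0,0],0.4]]'
python3 - <<'E'
from h import *
s,R=st(); im=snap('wrist','w22.png'); t=snap('top','t22.png'); q=snap('scene','s22.png')
cv2.imwrite('pics/t22c.png',cv2.resize(t[125:240,160:330,::-1],None,fx=4.5,fy=4.5,interpolation=cv2.INTER_CUBIC))
cv2.imwrite('pics/s22c.png',cv2.resize(q[110:260,190:360,::-1],None,fx=4,fy=4,interpolation=cv2.INTER_CUBIC))
E
```

```text
time: 20.3
tool_pos: [549.0, 23.1, 97.8]
tcp_rot: [92.9, 86.0, 95.1]
ft_force: [1.3, 0.4, 0.3]
finger_gap: 59.6
time: 20.72
tool_pos: [552.7, -78.3, 172.8]
tcp_rot: [84.8, 86.1, 87.1]
ft_force: [-0.1, -0.5, -0.4]
finger_gap: 59.5
time: 21.13
tool_pos: [550.4, -199.8, 168.8]
tcp_rot: [89.6, 86.1, 91.7]
ft_force: [0.2, 0.2, -0.0]
finger_gap: 59.5
t21.13 tcp [ 550.4 -199.8  168.8] x [-0.002  0.069 -0.998] z [0.999 0.036 0.   ] jawyaw 2.05 F [ 0.2  0.2 -0. ] M [-0.03  0.01  0.  ] gap 59.5 j [-27.   8.  88.   3.  86. -30.]
```

View pics/t22c.png

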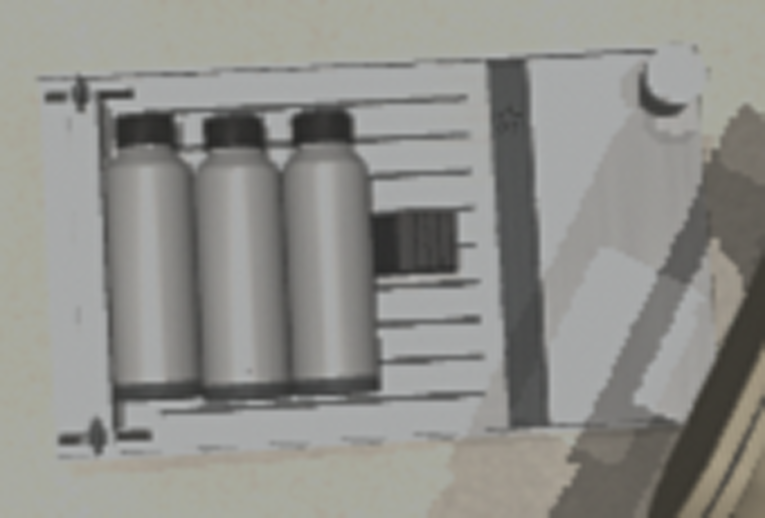

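View pics/s22c.png

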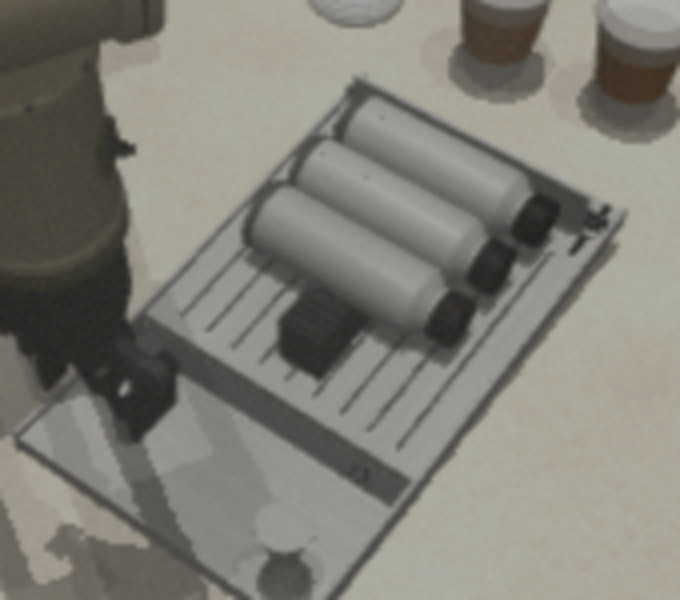

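View pics/w22.png

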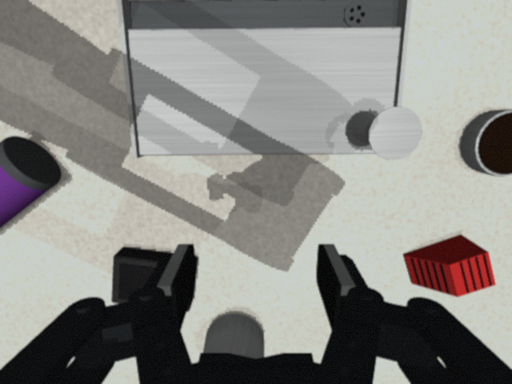

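```bash

python3 -m jog '[[[0,0,0],[0,0,0],0.4],[[0,0,0],[0,0,0],0.4],[[0,0,0],[0,0,0],0.4],[[0,0,0],[0,0,0],0.4],[[0,0,0],[0,0,0],0.4]]'
python3 -m jog '[[[0,0,0],[0,0,0],0.4],[[0,0,0],[0,0,0],0.4],[[0,0,0],[0,0,0],0.4],[[0,0,0],[0,0,0],0.4],[[0,0,0],[0,0,0],0.4]]'
python3 - <<'E'
from h import *
snap('top','t23.png')
G=lambda n:cv2.imread('pics/'+n,0).astype(np.float32)
a,b,c=G('t20.png'),G('t22.png'),G('t23.png')
w=lambda im:im[145:215,182:228]
for n,x,y in (('pressed-released',a,b),('released-later',b,c)): print(n,cv2.phaseCorrelate(w(x),w(y)))
w2=lambda im:im[145:220,182:268]
print(cv2.phaseCorrelate(w2(b),w2(c)), np.abs(w2(b)-w2(c)).mean())
x0=G('top0.png')
for n,(u,v) in dict(jig=(309,144),pad=(366,214),jug=(395,183),red=(352,109),cupa=(112,167),cupb=(124,208),lid=(133,261),pf=(305,95)).items():
    s=lambda im:im[v-18:v+18,u-18:u+18]; print(n,np.round(cv2.phaseCorrelate(s(x0),s(c))[0],2),np.abs(s(x0)-s(c)).mean().round(1))
E
```

```text
time: 21.7
tool_pos: [550.8, -196.3, 168.1]
tcp_rot: [90.0, 86.0, 92.3]
ft_force: [0.4, 0.1, 1.0]
finger_gap: 59.8
time: 22.12
tool_pos: [550.6, -197.1, 168.1]
tcp_rot: [90.1, 86.0, 92.3]
ft_force: [0.1, 1.1, -0.3]
finger_gap: 59.6
pressed-released ((0.08342000217108847, 0.010011565131932798), 1.0033466502748154)
released-later ((0.0018003230170329232, -0.019195881878367516), 1.0089858181222722)
((0.01131367541395889, 0.48197692229383904), 0.9990668042500814) 0.46790698
jig [0.15 0.09] 10.8
pad [ 0.32 -0.19] 26.2
jug [ 0.21 -0.02] 35.5
red [0.02 0.01] 12.6
cupa [ 0.01 -0.02] 7.7
cupb [ 0.03 -0.04] 7.8
lid [0.02 0.01] 8.5
pf [ 0.01 -0.01] 6.7
```

```bash
python3 -c "
from h import *
print(order.hand_in()); st()"
```

```text
the job is handed in; nothing more can be done
None
the job is handed in; nothing more can be done
```

I rolled all three flasks back up the slope with the black chock, nose first under the lowest one, until they lay side by side against the row stop. I handed in at about 22 s of the 51 s allowed. No verdict is reported.

**Pressing:** I held the row at about 9–10 N for a little over a second, with the chock lowered onto the deck. Part of that reading may be the rubber dragging on the deck rather than push on the flasks. I then eased to about 5 N, opened the fingers and backed off.

**Last checks:**
- **Row and chock:** After release the top and scene pictures show the row on the stop, with the chock behind the lowest flask. The two upper flasks, the only ones clear of the arm while pressing, moved less than 0.1 px (about 0.25 mm). A picture about 1 s later showed no drift along the slope.
- **Bystanders:** The jigger, red wedge, cups, lids and portafilter are within 0.15 px of their starting place. The jug and tamp pad read 0.2–0.4 px. I put that down to shadow changes, so those two are less certain.

**What disagreed:**
- **First grasp:** It closed above the chock. The fingertips sat about 15–35 mm farther back than the stated tool frame suggests. I lowered the gripper using the pictures and the force reading, and the second grasp held. The chock was not disturbed.
- **Drift number:** The wider window, taking in all three flasks and the chock, gave 0.48 px sideways. I took this as a fitting artefact, since the pictures barely differed there.

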